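Shingle heat-spreader plates in the dry-purge tray and set the purge

ROBOT

A 6-joint arm with a two-finger parallel gripper is mounted at the origin on a cart in front of the work surface, level with it; the furniture and walls round the work are solid. World frame = base frame: x ahead of the robot, y to its left, z up, the work surface at z = 0. Lengths are in m, angles in rad, forces in N, time in s.
With the tool pointing down it reaches from about 0.25 to 0.775 m from the base axis. Payload 8.9 kg.
Tool frame: the origin (TCP) lies on the centre line of the jaws, within the pads' length; the fingertips stand ctrl.tcp_to_tips ahead of it and the grasp point (between the pads) lies 5 mm behind it (ctrl.tcp_to_tips is the distance from the TCP to the fingertips, in m); z points along the fingers, y is the direction in which the jaws open and shut (so a half turn about z gives the same grasp; the last joint's range is limited). The gripper opens to 85 mm and grips with 20 to 120 N. Pads are 22 mm wide; open, the fingers measure 114 mm over their backs; the gripper's body (76 mm by 85 mm) begins 54 mm behind the grasp point. The pads swing forward as they close: fully open they stand 13 mm farther back than shut.
Start: joints at [0.999, 0.291, -0.153, 1.127, 0, 1.431], TCP at [0.22, 0.477, 0.245] pointing down, gripper open.
Joint ranges: [-2.52, 2.52], [-0.91, 1.74], [-1.3, 1.37], [-1.96, 2.02], [-1.52, 1.47], [-3.14, 3.14]. Speed limits (rad/s): [2.22, 2.22, 2.79, 3.14, 3.14, 3.14].

INTERFACE

Orientations are given as a unit quaternion [w, x, y, z].
In Python, from cell import ctrl, viewer, spotter gives the robot as it stands. The module is installed in compiled form; this text tells all that it offers.
- The arm moves only by the tool jog_arm, never from a script. Its argument "targets" is one flat list of numbers, 4 for each row, row after row: the shift along the tool's x, y, z in m, then the turn about the tool's z in degrees. In form: [tx, ty, tz, roll, tx, ty, tz, roll, ...]. A call has 1 to 20 rows; each row is the pose to reach, as a shift and turn from the pose commanded when the call began, along the tool's axes at that moment; what a row does not reach only later rows make up. A row lasts 1/10 s, in which the tool goes at most 50 mm and 8.59 degrees, less where a joint would pass 70% of its speed; a pose out of reach is approached as far as the arm can. A call with a gripper value outside its range is refused whole. "jaw" is the opening, from 0 (shut) to 1 (fully open), set as the call begins (left out, the last holds). The fingers move at their own pace and stop on an object; the grip force is fixed at half the most. Time passes only in rows, so rows that repeat a pose let the fingers close. It gives the time, the measured TCP pose, the force and the opening at its end, in the units of the state.
- ctrl.state(): the state, without advancing time (a new reading comes with each control period).
- viewer.snapshot(name): name is "scene" or "side" or "wrist"; returns (picture, depth): 400x640x3 uint8, red, green, blue; 400x640 float32, m along the optical axis (not along the pixel's ray), 0 where there is no reading.
- viewer.camera_info(name): a dict with "mtx" (3x3 intrinsics, pixels), "distortion" ([k1, k2, p1, p2, k3] as OpenCV has them; the pictures are not rectified), "position" and "rotation" of the camera in the world. Camera axes: x right, y up, looking along -z (the intrinsics and any distortion apply to the point x, -y, -z); pixel columns grow to the right and rows downward; lengths in m; the calibration is good to about 2 mm. A picture is of the moment at which its call begins: read the wrist's pose just before it. camera_info takes no time and is no camera call; for the wrist camera it gives the pose at the moment of the call.
- ctrl.close_job(): hands the job in, once; it reports no verdict.
Trained networks look in the newest picture that a camera, given by its name, has taken for a name from the list of things; names that differ only in an ending like _2 or _b are one class to them, and where a whole thing is asked for, a point or a joint stands for the part that bears it (a point fixed in the world has none). Each returns a list of dicts, best first, with "score" (0 to 1); they miss things now and then, are a little off and sometimes report something else, mostly with a low value. They report only what shows in the picture. A call takes as long as a camera call.
- spotter.spot_in(camera, query): "extent" ([left, top, right, bottom] in pixels, round what is visible of it).
- spotter.outline_of(camera, query): "mask" (400x640 bool, what is visible of it) and "extent" ([left, top, right, bottom] in pixels, round what is visible of it).
- spotter.spot_point(camera, query): "point" ([row, column] in pixels: a listed point, or the origin of a listed thing).
The state is a dict: "time": time; "q": joint angles; "dq": joint speeds; "joint_torque": joint torques, N m; "position": TCP position; "ee_rot": TCP orientation; "contact_force": force on the tool from outside, world axes, zero at the start; "wrist_torque": the same for the moment, N m; "finger_gap": opening from 0.0 (shut) to 1.0 (fully open).
Only numpy, scipy, OpenCV 4.12 (cv2) and the standard library are available. Lean on these libraries where they do the work, as an engineer would, in place of code of your own. Each camera call takes 0.05 s, during which the arm holds its last target. There are 200 camera calls.

TASK

Load the dry-purge tray: first shut the gas valve fully and take the brush out of the tray, laying it down on the bench clear of the tray. Then shingle all the heat-spreader plates lengthwise along the middle of the tray, starting at the gas bar: the first leans its upper end on the bar with its lower edge on the first blue line, and each further plate lies overlapping on the one before with its lower edge one line farther on, with no line skipped. When all lie there, open the valve to half (45 degrees, the green tick), leaving the other things on the bench where they are.

Things in the scene. Friction and masses are not known exactly. Their poses are not given: they have to be found in the camera images.
- purge_tray: Fixed steel drying tray, 294 x 144 mm outside. Origin at bench level on its middle line under the front face of the gas bar; x runs along the tray from the bar (head) to the foot, z up, y to the valve's side. Floor top 6 mm over the bench, x = -30 to 258 mm. Lips 16 mm high, 4 mm thick, along both sides (inner faces y = -68, +68 mm) and the foot. Gauge 46 mm high at x = -13, y = -84 to -100 mm.
- bar_edge (a point): Middle of the upper front edge of the gas bar, an aluminium bar across the tray's head: x = 0, y = 0, 18 mm above the bench (12 mm above the tray floor). The bar reaches from x = -26 to 0 mm and y = -66 to +66 mm.
- first_line (a point): Where the first of six thin blue lines across floor and lips crosses the tray's middle line: x = 70, y = 0, z = 6 mm in the tray's frame. The others follow every 35 mm (x = 105, 140, 175, 210, 245 mm). The lower edges of the first to sixth plate belong on these lines.
- place_1 (a point): Where the middle of the first plate belongs: x = 21, y = 0, z = 17.4 mm in the tray's frame. Its x axis points down the plate's slope to the foot (9.7 degrees), z is at right angles to the plate's face.
- valve_lever (a joint): Angle of the red valve lever, rad: 0 = shut (along the tray's +x), growing anticlockwise from above to pi/2 = open (along the tray's +y, away from the tray); stops at both ends. Stays where left; turning takes about 0.12 N m (2 N at lever_grip). A white scale below has black ticks every 15 degrees, the one at 45 (0.785 rad) thick and green.
- valve_axis (a point): On the valve's upright turning axis at the lever's middle height, 42 mm above the bench: x = -13, y = 118 mm in the tray's frame. The brass valve body below is 26 mm high and with its pipe reaches from y = 66 to 158 mm, 13 mm to either side.
- lever_grip (a point): Middle of the lever's red grip, 64 mm out from the turning axis, 42 mm above the bench; x axis outward along the lever. The grip is 14 mm wide, 10 mm high (37 to 47 mm above the bench) and reaches from 33 to 89 mm from the axis.
- brush: Black brush, 166 mm long along its own y, 18 mm wide, 14 mm high, 40 g, lying flat in the tray at the start; origin on its underside near mid-length. Can be gripped across its width near the origin; solid from y = -61 to +83 mm.
- place_2 (a point): Where the middle of plate number 2 in the fan belongs, leaning on the one before: 35 mm farther along the tray's x than place_1, same height and slope.
- place_3 (a point): Where the middle of plate number 3 in the fan belongs, leaning on the one before: 70 mm farther along the tray's x than place_1, same height and slope.
- place_4 (a point): Where the middle of plate number 4 in the fan belongs, leaning on the one before: 105 mm farther along the tray's x than place_1, same height and slope.
- place_5 (a point): Where the middle of plate number 5 in the fan belongs, leaning on the one before: 140 mm farther along the tray's x than place_1, same height and slope.
- place_6 (a point): Where the middle of plate number 6 in the fan belongs, leaning on the one before: 175 mm farther along the tray's x than place_1, same height and slope.
- plate_a: Flat grey heat-spreader plate, 100 mm (its x) x 50 mm (its y) x 6 mm (its z), about 90 g, with a copper pad on each face and four dark holes; all plates are alike and the same both ways round and both sides up. Origin in the middle of the plate. Lies flat on the bench at the start; can be gripped across its 50 mm width. May be absent.
- plate_b: Flat grey heat-spreader plate, 100 mm (its x) x 50 mm (its y) x 6 mm (its z), about 90 g, with a copper pad on each face and four dark holes; all plates are alike and the same both ways round and both sides up. Origin in the middle of the plate. Lies flat on the bench at the start; can be gripped across its 50 mm width. May be absent.
- plate_c: Flat grey heat-spreader plate, 100 mm (its x) x 50 mm (its y) x 6 mm (its z), about 90 g, with a copper pad on each face and four dark holes; all plates are alike and the same both ways round and both sides up. Origin in the middle of the plate. Lies flat on the bench at the start; can be gripped across its 50 mm width. May be absent.
- plate_d: Flat grey heat-spreader plate, 100 mm (its x) x 50 mm (its y) x 6 mm (its z), about 90 g, with a copper pad on each face and four dark holes; all plates are alike and the same both ways round and both sides up. Origin in the middle of the plate. Lies flat on the bench at the start; can be gripped across its 50 mm width. May be absent.
- plate_e: Flat grey heat-spreader plate, 100 mm (its x) x 50 mm (its y) x 6 mm (its z), about 90 g, with a copper pad on each face and four dark holes; all plates are alike and the same both ways round and both sides up. Origin in the middle of the plate. Lies flat on the bench at the start; can be gripped across its 50 mm width. May be absent.
- plate_f: Flat grey heat-spreader plate, 100 mm (its x) x 50 mm (its y) x 6 mm (its z), about 90 g, with a copper pad on each face and four dark holes; all plates are alike and the same both ways round and both sides up. Origin in the middle of the plate. Lies flat on the bench at the start; can be gripped across its 50 mm width. May be absent.
- bottle: Red plastic bottle with blue cap, 29 mm wide, 96 mm high, standing on the bench in front of the plates; a bystander, origin under its middle.
- jar: White jar, 44 mm wide, 61 mm high, standing on the bench; a bystander, origin under its middle.
- eyeglass: Black loupe, 37 mm wide, 38 mm high, standing at the back of the bench; a bystander, origin under its middle.
- tongs: Tweezers, 120 x 12 x 9 mm, lying on the bench behind the plates; a bystander, origin under the middle.

How it is judged:
On the way, in this order (a step that is already met when the one before it is completed fails the run):
1. the gas valve is shut (lever within 0.08 rad of its shut stop) (value of joint valve_lever below 0.08 rad), for 0.2 s.
2. with the valve still shut, all plates lie shingled in the tray and the brush is out of it (value of joint valve_lever below 0.12 rad and angle between the z axis of each of plate_a, plate_b, plate_c, plate_d, plate_e, plate_f and the z axis of place_1, either way round below 0.09 rad and angle between the x axis of each of plate_a, plate_b, plate_c, plate_d, plate_e, plate_f and the x axis of place_1, either way round below 0.12 rad and (distance between plate_a and place_1 below 0.012 m or distance between plate_a and place_2 below 0.012 m or distance between plate_a and place_3 below 0.012 m or distance between plate_a and place_4 below 0.012 m or distance between plate_a and place_5 below 0.012 m or distance between plate_a and place_6 below 0.012 m) and (distance between plate_b and place_1 below 0.012 m or distance between plate_b and place_2 below 0.012 m or distance between plate_b and place_3 below 0.012 m or distance between plate_b and place_4 below 0.012 m or distance between plate_b and place_5 below 0.012 m or distance between plate_b and place_6 below 0.012 m) and (distance between plate_c and place_1 below 0.012 m or distance between plate_c and place_2 below 0.012 m or distance between plate_c and place_3 below 0.012 m or distance between plate_c and place_4 below 0.012 m or distance between plate_c and place_5 below 0.012 m or distance between plate_c and place_6 below 0.012 m) and (distance between plate_d and place_1 below 0.012 m or distance between plate_d and place_2 below 0.012 m or distance between plate_d and place_3 below 0.012 m or distance between plate_d and place_4 below 0.012 m or distance between plate_d and place_5 below 0.012 m or distance between plate_d and place_6 below 0.012 m) and (distance between plate_e and place_1 below 0.012 m or distance between plate_e and place_2 below 0.012 m or distance between plate_e and place_3 below 0.012 m or distance between plate_e and place_4 below 0.012 m or distance between plate_e and place_5 below 0.012 m or distance between plate_e and place_6 below 0.012 m) and (distance between plate_f and place_1 below 0.012 m or distance between plate_f and place_2 below 0.012 m or distance between plate_f and place_3 below 0.012 m or distance between plate_f and place_4 below 0.012 m or distance between plate_f and place_5 below 0.012 m or distance between plate_f and place_6 below 0.012 m) and distance between any of plate_a, plate_b, plate_c, plate_d, plate_e, plate_f and place_1 below 0.012 m and distance between any of plate_a, plate_b, plate_c, plate_d, plate_e, plate_f and place_2 below 0.012 m and distance between any of plate_a, plate_b, plate_c, plate_d, plate_e, plate_f and place_3 below 0.012 m and distance between any of plate_a, plate_b, plate_c, plate_d, plate_e, plate_f and place_4 below 0.012 m and (distance between any of plate_a, plate_b, plate_c, plate_d, plate_e, plate_f and place_5 below 0.012 m or not (distance between any of plate_a, plate_b, plate_c, plate_d, plate_e, plate_f and place_6 below 0.012 m)) and horizontal distance between plate_a and plate_b above 0.022 m and horizontal distance between each of plate_a, plate_b and plate_c above 0.022 m and horizontal distance between each of plate_a, plate_b, plate_c and plate_d above 0.022 m and horizontal distance between each of plate_a, plate_b, plate_c, plate_d and plate_e above 0.022 m and horizontal distance between each of plate_a, plate_b, plate_c, plate_d, plate_e and plate_f above 0.022 m and height (world z) of brush below 0.02 m and (x of brush in the frame of purge_tray below -0.047 m or x of brush in the frame of purge_tray above 0.277 m or y of brush in the frame of purge_tray below -0.087 m or y of brush in the frame of purge_tray above 0.087 m) and contact force between brush and purge_tray below 0.05 N and contact force between brush and valve_lever below 0.05 N), for 0.4 s.
At the end, for the whole second after the job is handed in: Middles of the plates within 12 mm of their places, within 0.12 rad of the length and 0.09 rad of the slope, filled from the bar without gaps, one in each; brush flat on the bench, origin 15 mm outside the tray, touching neither tray nor lever; lever at 45 degrees within 0.1 rad; all at rest (value of joint valve_lever between 0.685 and 0.885 rad and angle between the z axis of each of plate_a, plate_b, plate_c, plate_d, plate_e, plate_f and the z axis of place_1, either way round below 0.09 rad and angle between the x axis of each of plate_a, plate_b, plate_c, plate_d, plate_e, plate_f and the x axis of place_1, either way round below 0.12 rad and (distance between plate_a and place_1 below 0.012 m or distance between plate_a and place_2 below 0.012 m or distance between plate_a and place_3 below 0.012 m or distance between plate_a and place_4 below 0.012 m or distance between plate_a and place_5 below 0.012 m or distance between plate_a and place_6 below 0.012 m) and (distance between plate_b and place_1 below 0.012 m or distance between plate_b and place_2 below 0.012 m or distance between plate_b and place_3 below 0.012 m or distance between plate_b and place_4 below 0.012 m or distance between plate_b and place_5 below 0.012 m or distance between plate_b and place_6 below 0.012 m) and (distance between plate_c and place_1 below 0.012 m or distance between plate_c and place_2 below 0.012 m or distance between plate_c and place_3 below 0.012 m or distance between plate_c and place_4 below 0.012 m or distance between plate_c and place_5 below 0.012 m or distance between plate_c and place_6 below 0.012 m) and (distance between plate_d and place_1 below 0.012 m or distance between plate_d and place_2 below 0.012 m or distance between plate_d and place_3 below 0.012 m or distance between plate_d and place_4 below 0.012 m or distance between plate_d and place_5 below 0.012 m or distance between plate_d and place_6 below 0.012 m) and (distance between plate_e and place_1 below 0.012 m or distance between plate_e and place_2 below 0.012 m or distance between plate_e and place_3 below 0.012 m or distance between plate_e and place_4 below 0.012 m or distance between plate_e and place_5 below 0.012 m or distance between plate_e and place_6 below 0.012 m) and (distance between plate_f and place_1 below 0.012 m or distance between plate_f and place_2 below 0.012 m or distance between plate_f and place_3 below 0.012 m or distance between plate_f and place_4 below 0.012 m or distance between plate_f and place_5 below 0.012 m or distance between plate_f and place_6 below 0.012 m) and distance between any of plate_a, plate_b, plate_c, plate_d, plate_e, plate_f and place_1 below 0.012 m and distance between any of plate_a, plate_b, plate_c, plate_d, plate_e, plate_f and place_2 below 0.012 m and distance between any of plate_a, plate_b, plate_c, plate_d, plate_e, plate_f and place_3 below 0.012 m and distance between any of plate_a, plate_b, plate_c, plate_d, plate_e, plate_f and place_4 below 0.012 m and (distance between any of plate_a, plate_b, plate_c, plate_d, plate_e, plate_f and place_5 below 0.012 m or not (distance between any of plate_a, plate_b, plate_c, plate_d, plate_e, plate_f and place_6 below 0.012 m)) and horizontal distance between plate_a and plate_b above 0.022 m and horizontal distance between each of plate_a, plate_b and plate_c above 0.022 m and horizontal distance between each of plate_a, plate_b, plate_c and plate_d above 0.022 m and horizontal distance between each of plate_a, plate_b, plate_c, plate_d and plate_e above 0.022 m and horizontal distance between each of plate_a, plate_b, plate_c, plate_d, plate_e and plate_f above 0.022 m and linear speed of each of plate_a, plate_b, plate_c, plate_d, plate_e, plate_f below 0.02 m/s and height (world z) of brush below 0.02 m and (x of brush in the frame of purge_tray below -0.047 m or x of brush in the frame of purge_tray above 0.277 m or y of brush in the frame of purge_tray below -0.087 m or y of brush in the frame of purge_tray above 0.087 m) and contact force between brush and purge_tray below 0.05 N and contact force between brush and valve_lever below 0.05 N).
It fails at once if the red bottle is pushed more than 40 mm or knocked over (distance of bottle from where it was at the start of the episode above 0.04 m or angle between bottle's own z axis and vertical above 0.6 rad).
It fails at once if the white jar is pushed more than 40 mm or knocked over (distance of jar from where it was at the start of the episode above 0.04 m or angle between jar's own z axis and vertical above 0.6 rad).
It fails at once if the loupe is pushed more than 40 mm or knocked over (distance of eyeglass from where it was at the start of the episode above 0.04 m or angle between eyeglass's own z axis and vertical above 0.6 rad).
It fails at once if the pair of tweezers is pushed more than 40 mm or knocked over (distance of tongs from where it was at the start of the episode above 0.04 m or angle between tongs's own z axis and vertical above 0.6 rad).
Of plate_a, plate_b, plate_c, plate_d, plate_e, plate_f only 4 to 6 are there at a start; the rules pass over those that are not, and their reading is None.
At some moment in a run one of brush may be knocked a few centimetres aside while the robot is not near it.
Once in a run the grip may slacken for a moment while it holds something.
It also fails if it takes over 210 s, if anything falls off the work surface, if the arm or the gripper's body presses on something with over 40 N, if the wrist force passes 120 N, or if a joint passes its speed limit or range.

## Working session

There is one attempt and no reset: what is moved stays moved. The work goes in short steps, Python scripts to look and compute and a tool call to move; the robot and the scene stay as the last step left them, time stands still between calls to the robot, and variables do not carry over. Pictures are saved under pics/ and viewed, about 12 in all and at most 16, crops included, and the job is handed in when it is done.

Besides the shell and the picture viewer there is one more tool, called by a JSON object that holds its "fn" and its "kwargs". jog_arm: Moves the arm, as the interface text tells. Its arguments: {"type":"object","properties":{"targets":{"type":"array"},"jaw":{"type":"number"}},"required":["targets"]}

```bash
mkdir -p pics; ls
python3 - <<'E'
from cell import ctrl, viewer, spotter
import cv2,numpy as np
s=ctrl.state();print({k:np.round(v,3) for k,v in s.items()},ctrl.tcp_to_tips)
for n in ["scene","side","wrist"]:
    i=viewer.camera_info(n);print(n,np.round(i["mtx"],1).tolist(),i["distortion"],np.round(i["position"],3),np.round(i["rotation"],3).tolist())
    p,d=viewer.snapshot(n);cv2.imwrite(f"pics/{n}0.png",p[:,:,::-1]);np.savez(f"{n}0.npz",p=p,d=d)
E
```

```text
pics
{'time': np.float64(0.0), 'q': array([ 0.999,  0.291, -0.154,  1.127, -0.   ,  1.432]), 'dq': array([-0.   ,  0.001, -0.001,  0.   ,  0.001, -0.001]), 'joint_torque': array([ 3.0000e-03, -5.3714e+01,  3.3137e+01,  1.6000e-02,  0.0000e+00,
        0.0000e+00]), 'position': array([0.22 , 0.476, 0.245]), 'ee_rot': array([-0.   ,  0.215,  0.977, -0.001]), 'contact_force': array([-0.279,  0.17 , -0.024]), 'wrist_torque': array([ 0.049, -0.026,  0.047]), 'finger_gap': np.float64(1.0)} 0.014
scene [[512.9, 0.0, 319.9], [0.0, 512.9, 206.7], [0.0, 0.0, 1.0]] [-0.039707  0.        0.        0.        0.      ] [-0.017 -0.864  0.994] [0.869, 0.38, -0.119, -0.293]
side [[362.9, 0.0, 325.3], [0.0, 362.9, 199.5], [0.0, 0.0, 1.0]] [-0.08061807  0.          0.          0.          0.        ] [0.566 0.891 0.791] [-0.002, -0.0, 0.436, 0.9]
wrist [[298.5, 0.0, 318.8], [0.0, 298.5, 197.3], [0.0, 0.0, 1.0]] [-0.04752692  0.          0.          0.          0.        ] [0.148 0.51  0.373] [0.832, -0.131, -0.082, 0.532]
```

View pics/scene0.png

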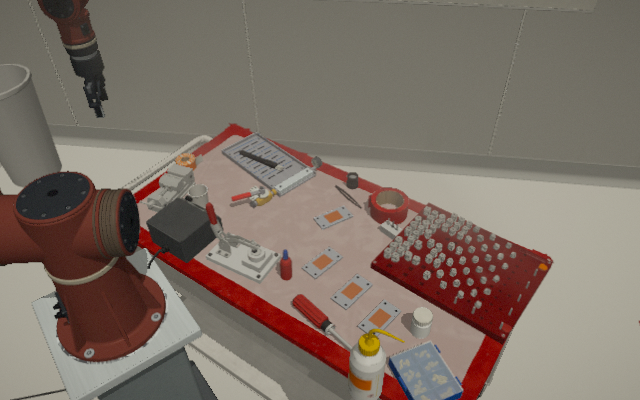

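View pics/side0.png

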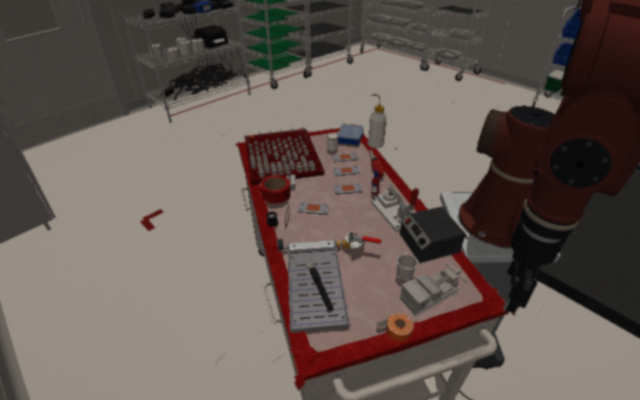

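```bash
cat > h.py <<'E'
from cell import ctrl, viewer, spotter
import cv2,numpy as np
from scipy.spatial.transform import Rotation as R
def q2R(q): return R.from_quat(np.r_[q[1:],q[0]])
def cam(n):
    i=viewer.camera_info(n); rot=np.array(i["rotation"])
    return dict(K=np.array(i["mtx"]),D=np.array(i["distortion"]),p=np.array(i["position"]),R=(q2R(rot).as_matrix() if rot.size==4 else rot))
def snap(n,save=None):
    c=cam(n); p,d=viewer.snapshot(n); c["rgb"]=p;c["d"]=d
    if save: cv2.imwrite(f"pics/{save}.png",p[:,:,::-1])
    return c
def rays(c,uv):
    u=cv2.undistortPoints(np.asarray(uv,float).reshape(-1,1,2),c["K"],c["D"])[:,0]
    return np.c_[u[:,0],-u[:,1],-np.ones(len(u))]@c["R"].T
def onz(c,uv,z):
    r=rays(c,uv); return c["p"]+r*((z-c["p"][2])/r[:,2])[:,None]
def cloud(c,mask):
    v,u=np.nonzero(mask&(c["d"]>0)); return c["p"]+rays(c,np.c_[u,v])*c["d"][v,u][:,None]
def proj(c,P):
    q=(np.atleast_2d(P)-c["p"])@c["R"]; q=q*[1,-1,-1]
    return cv2.projectPoints(q,np.zeros(3),np.zeros(3),c["K"],c["D"])[0][:,0]
def rect(c,mask,z):
    m=mask.astype(np.uint8); cs=max(cv2.findContours(m,0,cv2.CHAIN_APPROX_NONE)[0],key=cv2.contourArea)
    P=onz(c,cs[:,0],z)[:,:2]
    (x,y),(w,h),a=cv2.minAreaRect((P*1000).astype(np.float32))
    if w<h: w,h,a=h,w,a+90
    return np.array([x,y])/1000,(round(w),round(h)),(a+90)%180-90
def jog(world_target,yaw=None):
    """rows numbers: shift in tool axes & roll deg"""
    s=ctrl.state(); M=q2R(s["ee_rot"]).as_matrix()
    t=M.T@(np.array(world_target)-s["position"]); 
    r=None
    if yaw is not None: # desired world yaw (deg) of tool x axis ; tool down so roll=-(dyaw)
        cur=np.degrees(np.arctan2(M[1,0],M[0,0])); r=-((yaw-cur+90)%180-90)
    return np.round(t,4),r,s["q"]
E
python3 - <<'E'
from h import *
for n in ["scene","side"]:
    c=snap(n)
    for q,z in [("plate_a",.006),("brush",.018),("purge_tray",.01),("bottle",.05),("jar",.06),("eyeglass",.038),("tongs",.005)]:
        for o in spotter.outline_of(n,q):
            if o["score"]>.3:
                print(n,q,round(o["score"],2),np.round(o["extent"]),*rect(c,o["mask"],z))
    for q,z in [("bar_edge",.018),("first_line",.006),("valve_axis",.042),("lever_grip",.042)]:
        for o in spotter.spot_point(n,q)[:1]:
            print(n,q,round(o["score"],2),onz(c,[o["point"][::-1]],z).round(3))
E
```

```text
scene plate_a 0.81 [317. 205. 353. 228.] [ 0.60975293 -0.0614875 ] (101, 54) -8.351516723632812
scene plate_a 0.77 [301. 247. 344. 279.] [ 0.48626401 -0.1741712 ] (104, 53) 8.58096981048584
scene plate_a 0.67 [331. 272. 372. 305.] [ 0.48663852 -0.29152899] (103, 54) 10.392271041870117
scene plate_a 0.62 [360. 299. 401. 338.] [ 0.48792508 -0.3906622 ] (101, 49) 10.764534950256348
scene brush 0.67 [240. 150. 280. 170.] [0.58172174 0.26926016] (158, 24) -70.30390167236328
scene purge_tray 0.74 [224. 132. 324. 210.] [0.55495691 0.24191666] (325, 293) -70.22909927368164
scene bottle 0.87 [279. 253. 295. 281.] [ 0.39049832 -0.15733258] (93, 31) 56.41421890258789
scene jar 0.62 [409. 309. 431. 340.] [ 0.52486584 -0.4785994 ] (81, 44) 33.722347259521484
scene eyeglass 0.72 [303. 247. 343. 280.] [ 0.46984421 -0.19677434] (98, 51) 8.00523853302002
scene eyeglass 0.45 [346. 170. 362. 194.] [ 0.7246441  -0.00204066] (67, 32) 52.0306396484375
scene bar_edge 0.59 [[0.599 0.134 0.018]]
scene first_line 0.95 [[0.592 0.21  0.006]]
scene valve_axis 0.92 [[0.497 0.117 0.042]]
scene lever_grip 0.73 [[0.
[... 704 characters left out ...]
356. 162.] [ 0.48971655 -0.3761817 ] (99, 70) 0.4614066481590271
side purge_tray 0.66 [279. 234. 382. 333.] [0.53599426 0.23851279] (328, 313) -80.58167934417725
side bottle 0.44 [373. 171. 379. 193.] [ 0.39467368 -0.14461728] (134, 27) 83.5560073852539
side jar 0.69 [328. 132. 341. 153.] [ 0.54061084 -0.42089914] (142, 38) 89.88580322265625
side eyeglass 0.74 [300. 201. 329. 215.] [ 0.60725507 -0.01969379] (99, 54) -6.692512512207031
side eyeglass 0.45 [266. 214. 280. 230.] [0.73800446 0.03377876] (76, 33) -77.6615686416626
side bar_edge 0.89 [[0.62  0.141 0.018]]
side first_line 0.88 [[0.601 0.206 0.006]]
side valve_axis 0.72 [[0.503 0.12  0.042]]
side lever_grip 0.63 [[0.44  0.138 0.042]]
```

Run:
```python
from h import *
print(jog([.50,.22,.30],180))
for d in (0,90): print(jog([.50,.22,.30],d))
```

```text
(array([-0.3616, -0.1156, -0.0547]), np.float64(-24.79659585239898), array([ 9.98713981e-01,  2.90682042e-01, -1.53419404e-01,  1.12673040e+00,
       -6.76387083e-06,  1.43149622e+00]))
(array([-0.3616, -0.1156, -0.0547]), np.float64(-24.79659585239898), array([ 9.98713981e-01,  2.90682042e-01, -1.53419404e-01,  1.12673040e+00,
       -6.76387083e-06,  1.43149622e+00]))
(array([-0.3616, -0.1156, -0.0547]), np.float64(65.20340414760102), array([ 9.98713981e-01,  2.90682042e-01, -1.53419404e-01,  1.12673040e+00,
       -6.76387083e-06,  1.43149622e+00]))
```

{"fn": "jog_arm", "kwargs": {"targets": [-0.36,-0.115,-0.055,-25,-0.36,-0.115,-0.055,-25,-0.36,-0.115,-0.055,-25,-0.36,-0.115,-0.055,-25,-0.36,-0.115,-0.055,-25,-0.36,-0.115,-0.055,-25,-0.36,-0.115,-0.055,-25,-0.36,-0.115,-0.055,-25,-0.36,-0.115,-0.055,-25,-0.36,-0.115,-0.055,-25,-0.36,-0.115,-0.055,-25,-0.36,-0.115,-0.055,-25], "jaw": 0}}

```text
time: 2.55
position: [0.4978, 0.2221, 0.3003]
ee_rot: [-0.0, -0.003, 1.0, 0.0]
contact_force: [-0.4, -0.7, -0.1]
finger_gap: -0.001
```

Run:
```python
from h import *
c=snap("wrist","w1")
print(np.round(ctrl.state()["q"],2),c["p"],c["R"].round(2).tolist())
for q,z in [("brush",.018),("plate_a",.006)]:
  for o in spotter.outline_of("wrist",q):
    if o["score"]>.3: print(q,round(o["score"],2),np.round(o["extent"]),*rect(c,o["mask"],z))
for q,z in [("bar_edge",.018),("first_line",.006),("valve_axis",.042),("lever_grip",.042)]:
    for o in spotter.spot_point("wrist",q)[:1]:
        print(q,round(o["score"],2),o["point"],onz(c,[o["point"][::-1]],z).round(3))
```

```text
[0.29 0.31 0.01 1.28 0.   0.28] [0.41864525 0.22216127 0.42831945] [[-0.0, -0.95, -0.3], [1.0, -0.0, -0.0], [-0.0, -0.3, 0.95]]
brush 0.84 [300. 196. 409. 241.] [0.58053076 0.27278793] (166, 22) -69.69937324523926
plate_a 0.8 [ 26. 121.  78. 186.] [ 0.48552533 -0.16912125] (98, 54) 7.658007621765137
plate_a 0.58 [  0. 153.  11. 187.] [ 0.51268341 -0.25754504] (51, 20) -18.144851684570312
plate_a 0.55 [120. 200. 160. 261.] [ 0.60882733 -0.05723584] (102, 52) -6.833534240722656
plate_a 0.49 [140. 275. 208. 281.] [ 0.69409564 -0.00155074] (85, 15) -88.92500901222229
bar_edge 0.74 [233.0, 267.2] [[0.606 0.145 0.018]]
first_line 0.73 [228.1, 310.7] [[0.603 0.21  0.006]]
valve_axis 0.6 [160.1, 235.3] [[0.491 0.113 0.042]]
lever_grip 0.56 [113.0, 248.0] [[0.431 0.133 0.042]]
```

View pics/w1.png

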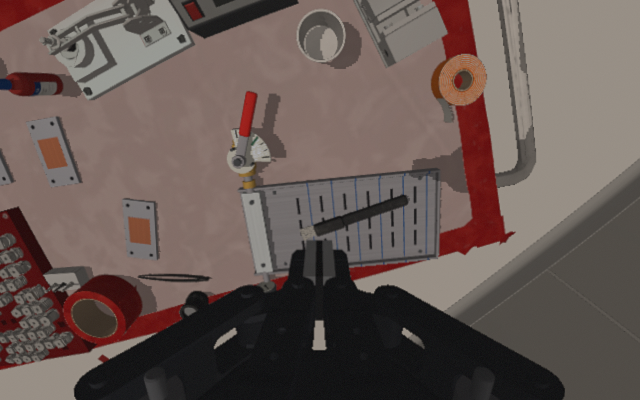

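Run:
```python
from h import *
p=cv2.imread("pics/w1.png")[85:285,225:455]
cv2.imwrite("pics/w1c.png",cv2.resize(p,None,fx=3,fy=3,interpolation=cv2.INTER_CUBIC)[:600])
```

```text
(no output)
```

View pics/w1c.png

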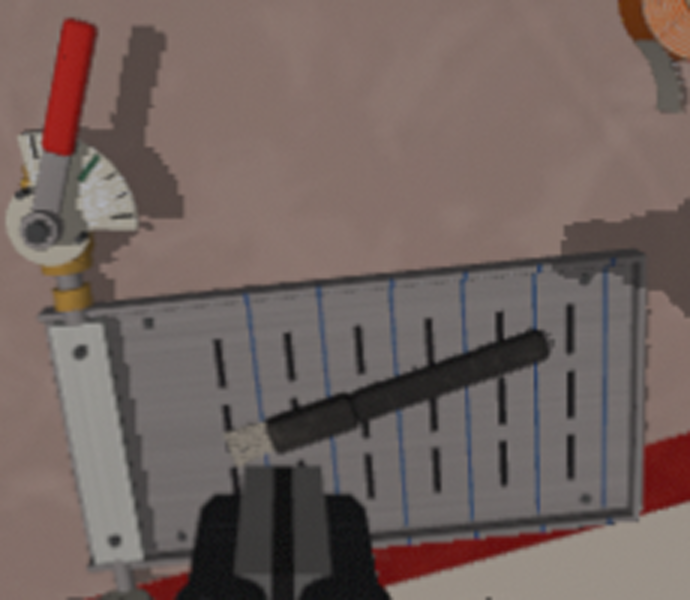

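```bash
cat > tray.py <<'E'
from h import *
from scipy.optimize import least_squares
def fit(c,px,P,x0=(.606,.14,1.66)):
    P=np.array(P)/1000
    def w(t): return np.c_[P[:,:2]@np.array([[np.cos(t[2]),np.sin(t[2])],[-np.sin(t[2]),np.cos(t[2])]])+t[:2],P[:,2]]
    f=lambda t:(proj(c,w(t))-px).ravel()
    r=least_squares(f,x0,loss="soft_l1"); return r.x,f(r.x).reshape(-1,2)
E
python3 - <<'E'
from tray import *
c=cam("wrist")
px=np.array([(103,318),(142,556),(50,328),(92,562),(247,290),(319,285),(391,279),(463,272),(539,266),(610,260),(605,520),(541,530),(643,253),(636,518),(41,230)])/3+[225,85]-[.33,.33]
P=[(0,66,18),(0,-66,18),(-26,66,18),(-26,-66,18)]+[(70+35*i,72,16) for i in range(6)]+[(245,-72,16),(210,-72,16),(262,72,16),(262,-72,16),(-13,118,48)]
t,r=fit(c,px,P);print(t,np.degrees(t[2]));print(r.round(1).tolist())
np.save("tray.npy",t)
T=np.array([[np.cos(t[2]),-np.sin(t[2])],[np.sin(t[2]),np.cos(t[2])]])
g=lambda x,y:T@np.array([x,y])+t[:2]
print("axis",g(-.013,.118),"places",[g(.021+.035*i,0).round(4) for i in range(4)])
hv=(c["rgb"] if "rgb" in c else cv2.imread("pics/w1.png")[:,:,::-1]).astype(int)
m=(hv[...,0]>120)&(hv[...,1]<60)&(hv[...,2]<60);m[:85]=m[160:]=0;m[:,:225]=m[:,265:]=0
v,u=np.nonzero(m);G=onz(c,np.c_[u,v],.047)[:,:2];gc=G.mean(0);a=g(-.013,.118)
print("grip",gc,np.linalg.norm(gc-a),np.degrees(np.arctan2(*(gc-a)[::-1])-t[2])%360)
for n in ["bottle","jar","tongs","eyeglass"]:
  for o in spotter.spot_point("wrist",n)[:1]: print(n,o["score"],onz(c,[o["point"][::-1]],0).round(3))
E
```

```text
[0.60690708 0.14122644 1.67311319] 95.86232469115468
[[-0.9, 0.4], [-0.3, 1.1], [-1.0, -1.2], [0.1, 0.5], [-0.9, 0.7], [-0.5, 0.0], [0.1, -0.3], [0.6, -0.3], [-0.1, -0.7], [0.8, -1.0], [1.0, 2.0], [0.1, 0.7], [1.7, 0.2], [1.5, 1.6], [-1.0, -1.1]]
axis [0.490852   0.11624209] places [array([0.6048, 0.1621]), array([0.6012, 0.1969]), array([0.5976, 0.2318]), array([0.594 , 0.2666])]
grip [0.43262352 0.1318683 ] 0.06028875505634008 69.1157107720715
bottle 0.93 [[ 0.39  -0.153  0.   ]]
tongs 0.6 [[ 0.692 -0.016  0.   ]]
eyeglass 0.96 [[0.742 0.013 0.   ]]
```

Run:
```python
from h import *
s=ctrl.state();p=s["position"];print(p)
M=q2R(s["ee_rot"]).as_matrix()
a=np.array([.4909,.1162])
def row(th,r,d,z):
    u=np.array([np.cos(np.radians(th)),np.sin(np.radians(th))]);n=np.array([-u[1],u[0]])
    w=np.r_[a+r*u+d*n,z]; yaw=np.degrees(np.arctan2(M[1,0],M[0,0]))%360
    return np.r_[M.T@(w-p),yaw-th].round(3)
for th,r,d,z in [(165,.065,.032,.15),(165,.065,.032,.048),(165,.065,.022,.048)]+[(t,.065,.0215,.048) for t in list(range(160,96,-6))+[95.9]]+[(95.9,.065,.0205,.048)]: print(th,row(th,r,d,z).tolist())
```

```text
[0.49873927 0.22124454 0.30030014]
165 [0.079, -0.119, 0.15, 15.206]
165 [0.079, -0.119, 0.252, 15.206]
165 [0.077, -0.109, 0.252, 15.206]
160 [0.077, -0.103, 0.252, 20.206]
154 [0.076, -0.096, 0.252, 26.206]
148 [0.075, -0.089, 0.252, 32.206]
142 [0.073, -0.082, 0.252, 38.206]
136 [0.07, -0.075, 0.252, 44.206]
130 [0.066, -0.069, 0.252, 50.206]
124 [0.062, -0.063, 0.252, 56.206]
118 [0.058, -0.058, 0.252, 62.206]
112 [0.052, -0.053, 0.252, 68.206]
106 [0.047, -0.048, 0.252, 74.206]
100 [0.04, -0.045, 0.252, 80.206]
95.9 [0.036, -0.042, 0.252, 84.306]
95.9 [0.035, -0.042, 0.252, 84.306]
```

{"fn": "jog_arm", "kwargs": {"targets": [0.079,-0.119,0.15,15,0.079,-0.119,0.15,15,0.079,-0.119,0.15,15,0.079,-0.119,0.15,15,0.079,-0.119,0.15,15,0.079,-0.119,0.15,15,0.079,-0.119,0.252,15,0.079,-0.119,0.252,15,0.079,-0.119,0.252,15,0.079,-0.119,0.252,15,0.077,-0.109,0.252,15,0.077,-0.103,0.252,20,0.076,-0.096,0.252,26]}}

```text
time: 4.4
position: [0.4251, 0.1258, 0.0508]
ee_rot: [0.002, 0.225, 0.974, 0.0]
contact_force: [-0.4, -2.5, -0.1]
finger_gap: -0.002
```

Run:
```python
from h import *
s=ctrl.state();p=s["position"];print(p,s["contact_force"])
M=q2R(s["ee_rot"]).as_matrix()
a=np.array([.4909,.1162])
def row(th,r,d,z):
    u=np.array([np.cos(np.radians(th)),np.sin(np.radians(th))]);n=np.array([-u[1],u[0]])
    w=np.r_[a+r*u+d*n,z]; yaw=np.degrees(np.arctan2(M[1,0],M[0,0]))%360
    return np.r_[M.T@(w-p),yaw-th].round(3)
for th in list(range(148,96,-6))+[95.9]: print(th,row(th,.065,.0215,.048).tolist())
print(row(95.9,.065,.0205,.048))
```

```text
[0.42507498 0.1258265  0.05082158] [-0.38013344 -2.47500112 -0.07678526]
148 [0.004, 0.006, 0.003, 6.002]
142 [0.005, 0.013, 0.003, 12.002]
136 [0.005, 0.02, 0.003, 18.002]
130 [0.005, 0.027, 0.003, 24.002]
124 [0.004, 0.034, 0.003, 30.002]
118 [0.002, 0.041, 0.003, 36.002]
112 [-0.001, 0.048, 0.003, 42.002]
106 [-0.004, 0.054, 0.003, 48.002]
100 [-0.008, 0.06, 0.003, 54.002]
95.9 [-0.011, 0.064, 0.003, 58.102]
[-1.2000e-02  6.5000e-02  3.0000e-03  5.8102e+01]
```

{"fn": "jog_arm", "kwargs": {"targets": [0.004,0.006,0.002,6,0.005,0.013,0.002,12,0.005,0.02,0.002,18,0.005,0.027,0.002,24,0.004,0.034,0.002,30,0.002,0.041,0.002,36,-0.001,0.048,0.002,42,-0.004,0.054,0.002,48,-0.008,0.06,0.002,54,-0.011,0.064,0.002,58,-0.012,0.065,0.002,58,-0.012,0.065,0.002,58,-0.012,0.065,0.002,58]}}

```text
time: 5.7
position: [0.4631, 0.1786, 0.0474]
ee_rot: [0.001, 0.667, 0.745, 0.001]
contact_force: [-0.6, -0.1, -0.3]
finger_gap: -0.002
```

{"fn": "jog_arm", "kwargs": {"targets": [0,0.002,0,0,0,0.002,0,0,0,0.004,0,0,0,0.004,0,0]}}

```text
time: 6.1
position: [0.466, 0.1786, 0.0462]
ee_rot: [-0.0, 0.668, 0.744, -0.0]
contact_force: [-1.5, 0.7, 0.9]
finger_gap: -0.001
```

Run:
```python
from h import *
c=snap("wrist","w2")
cv2.imwrite("pics/w2c.png",cv2.resize(c["rgb"][100:400,170:490,::-1],None,fx=2,fy=2))
```

```text
(no output)
```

View pics/w2c.png

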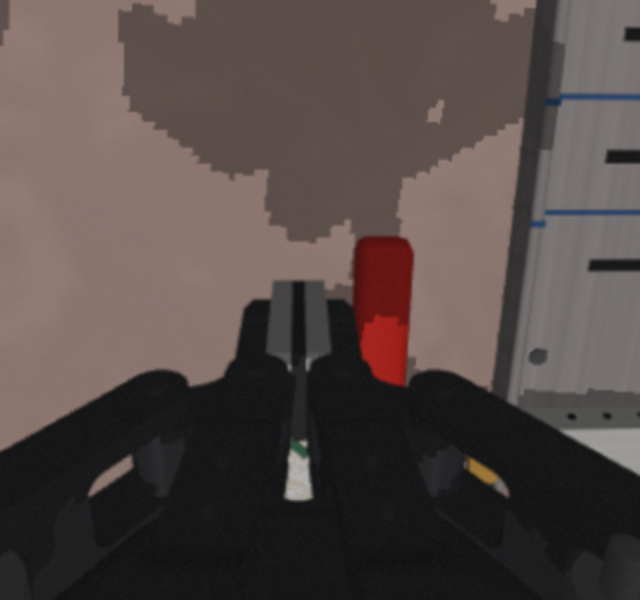

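{"fn": "jog_arm", "kwargs": {"targets": [0,0.002,0,0,0,0.003,0,0,0,0.003,0,0]}}

```text
time: 6.45
position: [0.4664, 0.1787, 0.0458]
ee_rot: [-0.002, 0.668, 0.744, -0.002]
contact_force: [-9.6, -0.4, 8.8]
finger_gap: -0.001
```

{"fn": "jog_arm", "kwargs": {"targets": [0,-0.012,0,0,0,-0.012,-0.05,0,0.02,0.02,-0.09,-5,0.045,0.06,-0.13,-14,0.08,0.098,-0.13,-14,0.08,0.098,-0.13,-14,0.08,0.098,-0.13,-14,0.08,0.098,-0.13,-14,0.08,0.098,-0.13,-14], "jaw": 0.6}}

```text
time: 7.35
position: [0.5569, 0.2682, 0.1758]
ee_rot: [-0.0, 0.572, 0.82, -0.001]
contact_force: [-0.0, -0.0, -0.6]
finger_gap: 0.6
```

Run:
```python
from h import *
c=snap("wrist","w3")
for o in spotter.outline_of("wrist","brush")[:2]: 
  print(o["score"],o["extent"],*rect(c,o["mask"],.019))
for o in spotter.spot_point("wrist","brush")[:1]:
  b=onz(c,[o["point"][::-1]],.019)[0];print(o["score"],b)
c=snap("side")
for o in spotter.outline_of("side","brush")[:1]: print(o["score"],*rect(c,o["mask"],.018))
print(ctrl.state()["position"]);
for y in (110,): print(jog([b[0],b[1],.023],y))
```

```text
0.67 [336.8, 98.1, 358.5, 262.0] [0.58115436 0.2749743 ] (165, 19) -68.80191421508789
0.61 [0.5807604  0.27486156 0.019     ]
0.76 [0.58322943 0.2778432 ] (167, 21) -69.4808578491211
[0.55768866 0.26865033 0.17642767]
(array([-0.0021,  0.0238,  0.1534]), np.float64(0.1722178869815849), array([ 3.30894659e-01,  5.11116515e-01, -9.09423666e-04,  1.05882416e+00,
       -3.37572948e-05,  1.54961937e+00]))
```

View pics/w3.png

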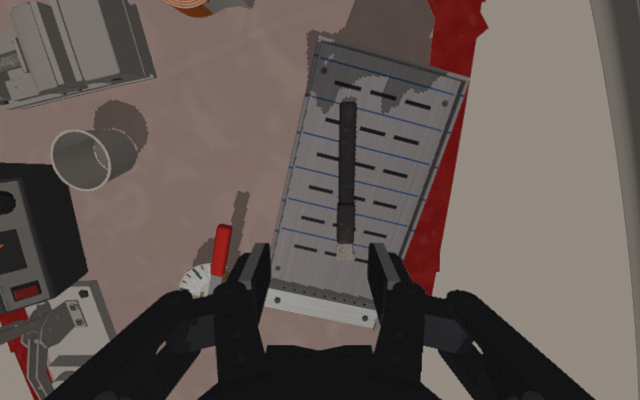

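{"fn": "jog_arm", "kwargs": {"targets": [-0.002,0.024,0.06,0,-0.002,0.024,0.11,0,-0.002,0.024,0.14,0,-0.002,0.024,0.152,0,-0.002,0.024,0.152,0,-0.002,0.024,0.152,0]}}

```text
time: 8.2
position: [0.5823, 0.2759, 0.0264]
ee_rot: [0.001, 0.572, 0.82, 0.001]
contact_force: [0.8, -0.4, -0.2]
finger_gap: 0.602
```

{"fn": "jog_arm", "kwargs": {"targets": [0,0,0,0,0,0,0,0,0,0,0,0,0,0,0,0,0,0,0,0,0,0,0,0], "jaw": 0}}

```text
time: 8.8
position: [0.5824, 0.276, 0.0265]
ee_rot: [0.001, 0.572, 0.82, 0.001]
contact_force: [-0.7, -0.6, 8.7]
finger_gap: 0.188
```

{"fn": "jog_arm", "kwargs": {"targets": [0,0,-0.03,0,0,0,-0.06,0,0,0,-0.06,0]}}

```text
time: 9.1
position: [0.5841, 0.2766, 0.0894]
ee_rot: [0.002, 0.572, 0.82, 0.003]
contact_force: [0.7, -0.1, 0.5]
finger_gap: 0.188
```

Run:
```python
from h import *
for z in (.07,.018): print(jog([.435,.315,z],95))
```

```text
(array([ 0.0876, -0.1268,  0.0184]), np.float64(15.206154233395651), array([ 3.29215279e-01,  6.26951357e-01, -4.13848480e-02,  8.94594021e-01,
       -3.83401064e-05,  1.54734666e+00]))
(array([ 0.0876, -0.1272,  0.0704]), np.float64(15.206154233395651), array([ 3.29215279e-01,  6.26951357e-01, -4.13848480e-02,  8.94594021e-01,
       -3.83401064e-05,  1.54734666e+00]))
```

{"fn": "jog_arm", "kwargs": {"targets": [0.03,-0.042,0,5,0.06,-0.085,0,10,0.088,-0.127,0,15,0.088,-0.127,0.02,15,0.088,-0.127,0.04,15,0.088,-0.127,0.06,15,0.088,-0.127,0.067,15,0.088,-0.127,0.067,15,0.088,-0.127,0.067,15,0.088,-0.127,0.067,15]}}

```text
time: 10.1
position: [0.4347, 0.3149, 0.0188]
ee_rot: [0.002, 0.674, 0.738, 0.002]
contact_force: [6.5, -0.6, 5.0]
finger_gap: 0.187
```

{"fn": "jog_arm", "kwargs": {"targets": [0,0,0,0,0,0,0,0,0,0,0,0,0,0,-0.04,0,0,0,-0.09,0,0,0,-0.14,0,0,0,-0.18,0,0,0,-0.18,0], "jaw": 0.5}}

```text
time: 10.9
position: [0.434, 0.3158, 0.2028]
ee_rot: [0.001, 0.674, 0.739, 0.004]
contact_force: [0.9, 0.1, -0.6]
finger_gap: 0.501
```

Run:
```python
from h import *
c=snap("scene")
for o in spotter.outline_of("scene","brush")[:1]: print(o["score"],*rect(c,o["mask"],.01))
for n,z in (("jar",.061),("jar",.0)):
  for o in spotter.outline_of("scene","jar")[:1]: 
    e=o["extent"];print(onz(c,[[(e[0]+e[2])/2,e[1]+4],[(e[0]+e[2])/2,e[3]]],z),e)
for o in spotter.outline_of("scene","plate_a"): 
  if o["score"]>.4: print(o["score"],*rect(c,o["mask"],.004), cloud(c,o["mask"]).mean(0))
print(ctrl.state()["position"],ctrl.state()["q"])
print(jog([.57,-.06,.20],172-180), jog([.45,-.17,.25],8))
```

```text
0.64 [0.43829395 0.30451041] (154, 20) -87.45219612121582
[[ 0.54024124 -0.46271867  0.061     ]
 [ 0.48967305 -0.51345177  0.061     ]] [408.0, 309.4, 433.4, 341.8]
[[ 5.76691686e-01 -4.36476839e-01  1.11022302e-16]
 [ 5.22818188e-01 -4.90526016e-01 -1.11022302e-16]] [408.0, 309.4, 433.4, 341.8]
0.97 [ 0.6105929  -0.06093228] (102, 55) -7.612739562988281 [ 0.60883523 -0.06191259  0.00537477]
0.96 [ 0.48675284 -0.17286426] (105, 55) 7.028969764709473 [ 0.48560486 -0.17400468  0.0051788 ]
0.59 [ 0.49050519 -0.39053619] (102, 52) 10.754549026489258 [ 0.49245443 -0.38879755  0.00588542]
0.55 [ 0.48960229 -0.28856906] (103, 51) 10.666316986083984 [ 0.487068   -0.28976725  0.005222  ]
[0.43063647 0.31379931 0.1958445 ] [ 4.92448713e-01  3.40432981e-01 -2.17101604e-01  1.01599563e+00
  4.67493739e-05  1.97240179e+00]
(array([-0.3849,  0.1049, -0.004 ]), np.float64(-76.79499460642609), array([ 4.92448713e-01,  3.40432981e-01, -2.17101604e-01,  1.01599563e+00,
        4.67493739e-05,  1.97240179e+00])) (array([-0.4836, -0.0247, -0.0536]), np.float64(87.20500539357391), array([ 4.92448713e-01,  3.40432981e-01, -2.17101604e-01,  1.01599563e+00,
        4.67493739e-05,  1.97240179e+00]))
```

{"fn": "jog_arm", "kwargs": {"targets": [-0.38,0.14,0.02,-77,-0.38,0.14,0.02,-77,-0.38,0.14,0.02,-77,-0.38,0.14,0.02,-77,-0.38,0.14,0.02,-77,-0.38,0.14,0.02,-77,-0.38,0.14,0.02,-77,-0.38,0.14,0.02,-77,-0.38,0.14,0.02,-77,-0.38,0.14,0.02,-77,-0.38,0.14,0.02,-77,-0.38,0.14,0.02,-77], "jaw": 0.75}}

```text
time: 12.35
position: [0.6046, -0.051, 0.1761]
ee_rot: [-0.001, 0.069, 0.998, 0.0]
contact_force: [-0.5, 0.3, 0.2]
finger_gap: 0.749
```

```bash
cat > plate.py <<'E'
from h import *
c=snap("wrist","p_last")
for o in spotter.outline_of("wrist","plate_a"):
  if o["score"]>.4:
    x,wh,a=rect(c,o["mask"],.006); print(round(o["score"],2),np.round(o["extent"]),x.round(4),wh,round(a,1), *[j if not isinstance(j,np.ndarray) else j.tolist() for j in jog([x[0],x[1],.017],a)[:2]])
print(ctrl.state()["position"],ctrl.state()["q"].round(2))
E
python3 plate.py
```

```text
0.85 [282. 142. 336. 232.] [ 0.6093 -0.0599] (100, 50) -6.7 [-0.0058, -0.0086, 0.1599] -1.1722824019564655
0.81 [130.  20. 219. 140.] [ 0.4867 -0.1713] (100, 51) 7.8 [0.1004, -0.1357, 0.1599] -15.657743160165694
0.61 [ 22.  44. 112. 160.] [ 0.4874 -0.2865] (101, 54) 10.1 [0.084, -0.2498, 0.1599] -17.99597472373381
[ 0.60490156 -0.05060277  0.17685822] [-0.2   0.49 -0.04  1.05  0.   -0.07]
```

{"fn": "jog_arm", "kwargs": {"targets": [-0.006,-0.009,0.05,-1,-0.006,-0.009,0.1,-1,-0.006,-0.009,0.14,-1,-0.006,-0.009,0.158,-1,-0.006,-0.009,0.158,-1,-0.006,-0.009,0.158,-1], "jaw": 0.68}}

```text
time: 13.05
position: [0.6104, -0.0607, 0.0199]
ee_rot: [0.0, 0.059, 0.998, -0.0]
contact_force: [0.8, 0.1, 0.6]
finger_gap: 0.677
```

Run:
```python
from h import *
s=ctrl.state();print(ctrl.tcp_to_tips,s["position"],s["finger_gap"],s["contact_force"])
c=snap("wrist","w4")
```

```text
0.014 [ 0.61040703 -0.06065191  0.0199478 ] 0.676522647419538 [0.82634442 0.06866778 0.62139411]
```

View pics/w4.png

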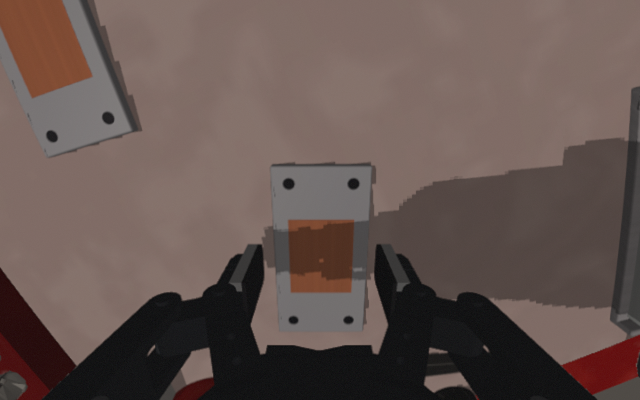

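{"fn": "jog_arm", "kwargs": {"targets": [0,0,0.003,0,0,0,0.006,0,0,0,0.006,0], "jaw": 0.64}}

```text
time: 13.4
position: [0.6103, -0.0612, 0.0136]
ee_rot: [0.0, 0.059, 0.998, -0.0]
contact_force: [0.3, 0.3, 0.3]
finger_gap: 0.638
```

{"fn": "jog_arm", "kwargs": {"targets": [0,0,0.002,0,0,0,0.003,0,0,0,0.003,0]}}

```text
time: 13.7
position: [0.6102, -0.0612, 0.0103]
ee_rot: [0.0, 0.059, 0.998, -0.0]
contact_force: [0.2, 0.7, 0.1]
finger_gap: 0.639
```

{"fn": "jog_arm", "kwargs": {"targets": [0,0,0,0,0,0,0,0,0,0,0,0,0,0,0,0], "jaw": 0.3}}

```text
time: 14.1
position: [0.6109, -0.0613, 0.0116]
ee_rot: [0.001, 0.059, 0.998, -0.0]
contact_force: [-3.0, 0.4, 11.3]
finger_gap: 0.56
```

{"fn": "jog_arm", "kwargs": {"targets": [0,0,-0.02,0,0,0,-0.06,0,0,0,-0.1,0,0,0,-0.12,0,0,0,-0.12,0]}}

```text
time: 14.6
position: [0.6122, -0.0617, 0.1336]
ee_rot: [0.003, 0.059, 0.998, -0.0]
contact_force: [-0.1, -0.1, -1.7]
finger_gap: 0.563
```

```bash
cat > place.py <<'E'
from h import *
import sys
i=int(sys.argv[1]); off=float(sys.argv[2]) if len(sys.argv)>2 else 0
t=np.load("tray.npy");T=np.array([[np.cos(t[2]),-np.sin(t[2])],[np.sin(t[2]),np.cos(t[2])]])
g=T@[.021+.035*(i-1)+off,0]+t[:2]
r=jog([*g,.06],np.degrees(t[2])); print("target",g.round(4),"jog",r[0].tolist(),r[1],"q",r[2].round(2),"pos",ctrl.state()["position"].round(4),ctrl.state()["finger_gap"],ctrl.state()["contact_force"].round(1))
E
python3 place.py 1
```

```text
target [0.6048 0.1621] jog [0.0343, 0.2214, 0.0733] 77.3401657535487 q [-0.22  0.53 -0.08  0.95 -0.   -0.1 ] pos [ 0.6122 -0.0617  0.1336] 0.5628057576817305 [-0.1 -0.1 -1.7]
```

{"fn": "jog_arm", "kwargs": {"targets": [0.034,0.221,0,77,0.034,0.221,0,77,0.034,0.221,0,77,0.034,0.221,0,77,0.034,0.221,0,77,0.034,0.221,0,77,0.034,0.221,0,77,0.034,0.221,0,77,0.034,0.221,0,77,0.034,0.221,0.05,77,0.034,0.221,0.05,77]}}

```text
time: 15.7
position: [0.5979, 0.1616, 0.074]
ee_rot: [-0.003, 0.668, 0.744, -0.004]
contact_force: [-1.0, -0.7, -2.6]
finger_gap: 0.559
```

```bash
python3 place.py 1
python3 - <<'E'
from h import *
c=snap("wrist","w5")
E
```

```text
target [0.6048 0.1621] jog [-0.0002, 0.007, 0.014] 0.3108016102715965 q [ 0.15  0.61 -0.12  0.85 -0.    1.61] pos [0.5979 0.1616 0.074 ] 0.5586643796712374 [-1.  -0.7 -2.6]
```

View pics/w5.png

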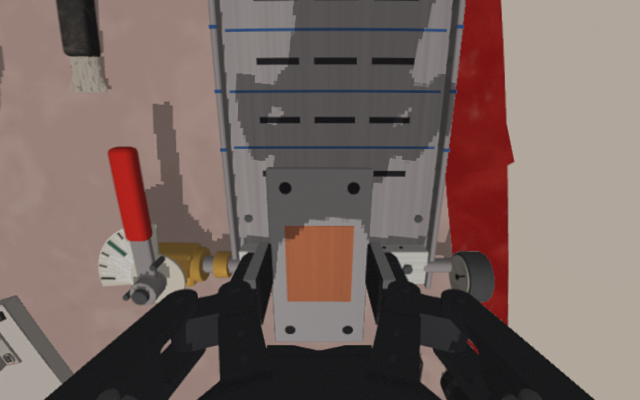

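{"fn": "jog_arm", "kwargs": {"targets": [-0.001,0.007,0.02,0,-0.001,0.007,0.038,0,-0.001,0.007,0.041,0,-0.001,0.007,0.044,0,-0.001,0.007,0.0475,0,-0.001,0.007,0.0475,0,-0.001,0.007,0.0475,0]}}

```text
time: 16.45
position: [0.61, 0.1621, 0.0335]
ee_rot: [0.0, 0.668, 0.744, 0.0]
contact_force: [-0.5, 0.3, -0.5]
finger_gap: 0.56
```

```bash
python3 place.py 1 -0.001
```

```text
target [0.6049 0.1611] jog [-0.0004, -0.0052, -0.0265] 0.3480074625715588 q [ 0.14  0.67 -0.13  0.77  0.    1.61] pos [0.61   0.1621 0.0335] 0.5596667797205027 [-0.5  0.3 -0.5]
```

{"fn": "jog_arm", "kwargs": {"targets": [0,-0.005,0.001,0,0,-0.005,0.003,0,0,-0.005,0.005,0,0,-0.005,0.007,0,0,-0.005,0.007,0,0,-0.005,0.007,0]}}

```text
time: 17.05
position: [0.6043, 0.162, 0.0275]
ee_rot: [-0.0, 0.668, 0.744, 0.0]
contact_force: [-8.6, 1.3, 18.1]
finger_gap: 0.56
```

```bash
python3 place.py 1 -0.001
```

```text
target [0.6049 0.1611] jog [-0.0009, 0.0005, -0.0325] 0.3557326947451429 q [ 0.14  0.67 -0.16  0.75  0.    1.61] pos [0.6043 0.162  0.0275] 0.559859533088975 [-8.6  1.3 18.1]
```

{"fn": "jog_arm", "kwargs": {"targets": [0,0,0,0,0,0,0,0,0,0,0,0,0,0,-0.03,0,-0.03,0,-0.08,0,-0.06,0,-0.13,0,-0.06,0,-0.13,0,-0.06,0,-0.13,0], "jaw": 0.7}}

```text
time: 17.85
position: [0.6131, 0.1006, 0.1584]
ee_rot: [0.002, 0.668, 0.744, 0.002]
contact_force: [0.6, 0.9, -0.5]
finger_gap: 0.702
```

```bash
cat > chk.py <<'E'
from h import *
import sys
t=np.load("tray.npy");T=np.array([[np.cos(t[2]),-np.sin(t[2])],[np.sin(t[2]),np.cos(t[2])]])
ctrl.state()
for k in range(1): c=snap("wrist",sys.argv[1])
for o in spotter.outline_of("wrist","plate_a"):
  if o["score"]>.4:
    x,wh,a=rect(c,o["mask"],.018); C=cloud(c,o["mask"]); C=C[np.abs(C[:,2]-np.median(C[:,2]))<.02]
    n=np.linalg.svd(C-C.mean(0))[2][2]; 
    print(round(o["score"],2),np.round(o["extent"]),"world",x.round(4),"tray",(T.T@(x-t[:2])*1000).round(1),wh,"ang rel",round((a-np.degrees(t[2])+90)%180-90,1),"tilt",np.degrees(np.arccos(abs(n[2]))).round(1))
E
python3 chk.py w6
python3 - <<'E'
import cv2; p=cv2.imread("pics/w6.png");print(p.shape)
E
```

```text
0.73 [287.  66. 346. 182.] world [0.6032 0.1594] tray [18.5  1.8] (101, 52) ang rel 0.2 tilt 10.1
0.65 [164. 364. 212. 399.] world [ 0.4771 -0.1572] tray [-283.6  159.6] (64, 56) ang rel 89.9 tilt 1.4
(400, 640, 3)
```

View pics/w6.png

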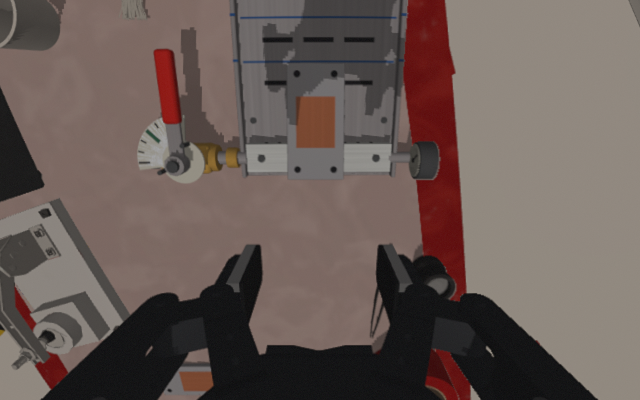

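```bash
python3 -c "
from h import *
print(jog([.487,-.1715,.16],7.8),jog([.487,-.1715,.16],7.8)[2],ctrl.state()['position'])"
```

```text
(array([-0.2585, -0.1525, -0.0049]), np.float64(88.37639364651507), array([ 4.71793584e-02,  5.27832387e-01, -3.15982312e-02,  1.01206177e+00,
        2.18004821e-04,  1.51017712e+00])) [ 4.71793584e-02  5.27832387e-01 -3.15982312e-02  1.01206177e+00
  2.18004821e-04  1.51017712e+00] [0.6108331  0.10188898 0.155037  ]
```

{"fn": "jog_arm", "kwargs": {"targets": [-0.258,-0.152,-0.005,-91.6,-0.258,-0.152,-0.005,-91.6,-0.258,-0.152,-0.005,-91.6,-0.258,-0.152,-0.005,-91.6,-0.258,-0.152,-0.005,-91.6,-0.258,-0.152,-0.005,-91.6,-0.258,-0.152,-0.005,-91.6,-0.258,-0.152,-0.005,-91.6,-0.258,-0.152,-0.005,-91.6,-0.258,-0.152,-0.005,-91.6,-0.258,-0.152,-0.005,-91.6,-0.258,-0.152,-0.005,-91.6,-0.258,-0.152,-0.005,-91.6,-0.258,-0.152,-0.005,-91.6], "jaw": 0.68}}

```text
time: 19.35
position: [0.4877, -0.1706, 0.1601]
ee_rot: [-0.001, -0.067, 0.998, 0.0]
contact_force: [-0.7, 0.1, 0.1]
finger_gap: 0.678
```

```bash
python3 plate.py
```

```text
0.91 [544. 300. 624. 345.] [0.6124 0.1729] (94, 57) -74.9 [-0.1695, 0.3239, 0.1435] 82.6010600618041
0.66 [ 62. 106. 136. 207.] [ 0.4879 -0.386 ] (100, 54) 10.4 [0.0287, -0.2132, 0.1434] -2.7468813368165
0.63 [288. 133. 343. 233.] [ 0.4865 -0.1729] (99, 50) 7.7 [0.0016, -0.0019, 0.1435] -0.00227961028451773
[ 0.48783473 -0.17083154  0.16048951] [-0.48  0.34 -0.32  0.91  0.   -0.61]
```

Descend to TCP 0.0105.

{"fn": "jog_arm", "kwargs": {"targets": [0.001,-0.002,0.05,0,0.001,-0.002,0.09,0,0.001,-0.002,0.13,0,0.001,-0.002,0.145,0,0.001,-0.002,0.15,0,0.001,-0.002,0.15,0,0.001,-0.002,0.15,0], "jaw": 0.66}}

```text
time: 20.15
position: [0.4877, -0.1734, 0.0114]
ee_rot: [0.0, -0.068, 0.998, -0.0]
contact_force: [-0.4, 0.5, -0.2]
finger_gap: 0.662
```

{"fn": "jog_arm", "kwargs": {"targets": [0,0,0,0,0,0,0,0,0,0,0,0,0,0,0,0], "jaw": 0.3}}

```text
time: 20.55
position: [0.4878, -0.1735, 0.012]
ee_rot: [0.001, -0.068, 0.998, -0.0]
contact_force: [-1.3, 1.0, 9.1]
finger_gap: 0.562
```

{"fn": "jog_arm", "kwargs": {"targets": [0,0,-0.02,0,0,0,-0.06,0,0,0,-0.1,0,0,0,-0.13,0,0,0,-0.13,0,0,0,-0.13,0]}}

```text
time: 21.15
position: [0.4877, -0.1734, 0.1415]
ee_rot: [0.001, -0.068, 0.998, -0.001]
contact_force: [-1.1, 0.1, -1.5]
finger_gap: 0.56
```

```bash
python3 place.py 2
```

```text
target [0.6012 0.1969] jog [-0.1625, 0.3517, 0.0814] -88.0763016640704 q [-0.48  0.36 -0.35  0.86 -0.   -0.62] pos [ 0.4877 -0.1734  0.1415] 0.5598547844896186 [-1.1  0.1 -1.5]
```

{"fn": "jog_arm", "kwargs": {"targets": [-0.1625,0.352,0,92,-0.1625,0.352,0,92,-0.1625,0.352,0,92,-0.1625,0.352,0,92,-0.1625,0.352,0,92,-0.1625,0.352,0,92,-0.1625,0.352,0,92,-0.1625,0.352,0,92,-0.1625,0.352,0,92,-0.1625,0.352,0,92,-0.1625,0.352,0,92,-0.1625,0.352,0.07,92,-0.1625,0.352,0.07,92,-0.1625,0.352,0.08,92,-0.1625,0.352,0.08,92,-0.1625,0.352,0.08,92]}}

```text
time: 22.75
position: [0.6008, 0.1977, 0.0613]
ee_rot: [0.0, 0.67, 0.742, 0.0]
contact_force: [-0.1, -0.6, -0.9]
finger_gap: 0.557
```

```bash
python3 place.py 2
```

```text
target [0.6012 0.1969] jog [-0.0008, 0.0003, 0.0013] -0.057686801805402865 q [ 0.2   0.64 -0.1   0.83 -0.    1.67] pos [0.6008 0.1977 0.0613] 0.5565306631444515 [-0.1 -0.6 -0.9]
```

{"fn": "jog_arm", "kwargs": {"targets": [-0.001,0,0.02,0,-0.001,0,0.025,0,-0.001,0,0.029,0,-0.001,0,0.032,0,-0.001,0,0.0345,0,-0.001,0,0.0345,0,-0.001,0,0.0345,0]}}

```text
time: 23.45
position: [0.6011, 0.1974, 0.0281]
ee_rot: [0.0, 0.67, 0.742, 0.001]
contact_force: [-4.1, 2.7, 8.1]
finger_gap: 0.557
```

{"fn": "jog_arm", "kwargs": {"targets": [0,0,0,0,0,0,0,0,0,0,0,0,0,0,-0.03,0,-0.03,0,-0.08,0,-0.08,0,-0.13,0,-0.1,0,-0.13,0,-0.1,0,-0.13,0,-0.1,0,-0.13,0], "jaw": 0.7}}

```text
time: 24.35
position: [0.611, 0.0964, 0.1567]
ee_rot: [0.0, 0.671, 0.741, 0.0]
contact_force: [0.7, -0.2, -0.3]
finger_gap: 0.698
```

```bash
python3 chk.py w7; python3 -c "
from h import *
print(jog([.488,-.288,.16],10.4))"
```

```text
0.88 [287.  12. 351. 137.] world [0.5996 0.1946] tray [53.8  1.9] (98, 52) ang rel -0.3 tilt 10.0
0.6 [287. 136. 349. 175.] world [0.6065 0.1278] tray [-13.3   1.8] (51, 36) ang rel 89.9 tilt 9.5
(array([-0.3714, -0.1605, -0.0045]), np.float64(85.42345593878777), array([ 4.04922910e-02,  5.25382906e-01, -3.48149363e-02,  1.01211501e+00,
        3.39270756e-04,  1.50964956e+00]))
```

View pics/w7.png

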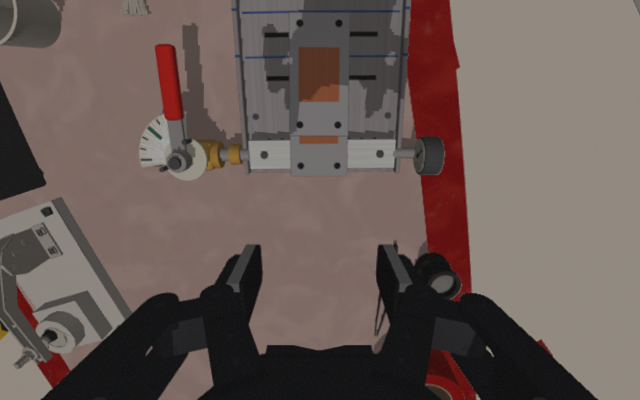

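{"fn": "jog_arm", "kwargs": {"targets": [-0.371,-0.16,-0.005,-94.6,-0.371,-0.16,-0.005,-94.6,-0.371,-0.16,-0.005,-94.6,-0.371,-0.16,-0.005,-94.6,-0.371,-0.16,-0.005,-94.6,-0.371,-0.16,-0.005,-94.6,-0.371,-0.16,-0.005,-94.6,-0.371,-0.16,-0.005,-94.6,-0.371,-0.16,-0.005,-94.6,-0.371,-0.16,-0.005,-94.6,-0.371,-0.16,-0.005,-94.6,-0.371,-0.16,-0.005,-94.6,-0.371,-0.16,-0.005,-94.6,-0.371,-0.16,-0.005,-94.6], "jaw": 0.68}}

```text
time: 25.85
position: [0.4891, -0.2871, 0.1606]
ee_rot: [-0.0, -0.09, 0.996, 0.0]
contact_force: [1.1, 0.3, 0.1]
finger_gap: 0.678
```

```bash
python3 plate.py
```

```text
0.69 [620. 324. 640. 358.] [0.6254 0.1464] (58, 27) 32.6 [-0.212, 0.4023, 0.144] -22.25947988581538
0.67 [186. 115. 247. 214.] [ 0.4881 -0.3874] (99, 51) 10.4 [0.0188, -0.0982, 0.1439] -0.057373409985302715
0.55 [291. 133. 341. 233.] [ 0.487  -0.2888] (99, 51) 10.3 [0.0022, -0.0009, 0.1439] 0.07551252293706057
[ 0.4890679  -0.28753132  0.16090548] [-0.66  0.43 -0.18  0.96  0.   -0.84]
```

{"fn": "jog_arm", "kwargs": {"targets": [0.002,-0.001,0.05,0,0.002,-0.001,0.09,0,0.002,-0.001,0.13,0,0.002,-0.001,0.145,0,0.002,-0.001,0.15,0,0.002,-0.001,0.15,0,0.002,-0.001,0.15,0], "jaw": 0.66}}

```text
time: 26.65
position: [0.4877, -0.2897, 0.012]
ee_rot: [0.0, -0.09, 0.996, -0.0]
contact_force: [0.6, -0.6, 0.2]
finger_gap: 0.657
```

{"fn": "jog_arm", "kwargs": {"targets": [0,0,0,0,0,0,0,0,0,0,0,0,0,0,0,0], "jaw": 0.3}}

```text
time: 27.05
position: [0.4878, -0.2899, 0.0126]
ee_rot: [0.001, -0.091, 0.996, -0.001]
contact_force: [-1.3, 1.1, 7.4]
finger_gap: 0.56
```

{"fn": "jog_arm", "kwargs": {"targets": [0,0,-0.02,0,0,0,-0.06,0,0,0,-0.1,0,0,0,-0.13,0,0,0,-0.13,0,0,0,-0.13,0]}}

```text
time: 27.65
position: [0.4876, -0.2898, 0.1421]
ee_rot: [0.001, -0.091, 0.996, -0.001]
contact_force: [-0.3, -0.6, -1.3]
finger_gap: 0.558
```

```bash
python3 place.py 3 0.0015
```

```text
target [0.5975 0.2332] jog [-0.2023, 0.4948, 0.0816] -85.47319212601673 q [-0.67  0.44 -0.21  0.92  0.   -0.85] pos [ 0.4876 -0.2898  0.1421] 0.5582152826550987 [-0.3 -0.6 -1.3]
```

{"fn": "jog_arm", "kwargs": {"targets": [-0.202,0.495,0,94.5,-0.202,0.495,0,94.5,-0.202,0.495,0,94.5,-0.202,0.495,0,94.5,-0.202,0.495,0,94.5,-0.202,0.495,0,94.5,-0.202,0.495,0,94.5,-0.202,0.495,0,94.5,-0.202,0.495,0,94.5,-0.202,0.495,0,94.5,-0.202,0.495,0,94.5,-0.202,0.495,0,94.5,-0.202,0.495,0,94.5,-0.202,0.495,0.05,94.5,-0.202,0.495,0.08,94.5,-0.202,0.495,0.08,94.5,-0.202,0.495,0.08,94.5]}}

```text
time: 29.35
position: [0.5959, 0.233, 0.061]
ee_rot: [-0.0, 0.67, 0.743, -0.001]
contact_force: [0.2, 0.3, -0.1]
finger_gap: 0.558
```

```bash
python3 place.py 3 0.0015
```

```text
target [0.5975 0.2332] jog [0.0001, 0.0016, 0.001] 0.04934608329172363 q [ 0.26  0.65 -0.08  0.84 -0.    1.73] pos [0.5959 0.233  0.061 ] 0.5583933444264524 [ 0.2  0.3 -0.1]
```

{"fn": "jog_arm", "kwargs": {"targets": [0,0.001,0.02,0,0,0.001,0.025,0,0,0.001,0.029,0,0,0.001,0.032,0,0,0.001,0.034,0,0,0.001,0.034,0,0,0.001,0.034,0]}}

```text
time: 30.05
position: [0.598, 0.2341, 0.0294]
ee_rot: [0.001, 0.67, 0.743, 0.001]
contact_force: [-3.3, 0.4, 9.7]
finger_gap: 0.555
```

{"fn": "jog_arm", "kwargs": {"targets": [0,0,0,0,0,0,0,0,0,0,0,0,0,0,-0.03,0,-0.03,0,-0.08,0,-0.08,0,-0.13,0,-0.12,0,-0.13,0,-0.12,0,-0.13,0,-0.12,0,-0.13,0], "jaw": 0.7}}

```text
time: 30.95
position: [0.6106, 0.1126, 0.1582]
ee_rot: [0.001, 0.671, 0.742, 0.001]
contact_force: [-0.6, 0.9, 0.3]
finger_gap: 0.701
```

```bash
python3 chk.py w8; python3 -c "
from h import *
print(jog([.488,-.388,.16],10.4))"
```

```text
0.77 [286.   0. 348. 117.] world [0.5972 0.2254] tray [84.7  1.1] (87, 53) ang rel -0.2 tilt 9.6
0.69 [287. 155. 347. 194.] world [0.6067 0.127 ] tray [-14.2   1.7] (51, 36) ang rel 89.8 tilt 9.8
0.64 [285. 111. 346. 156.] world [0.6025 0.1639] tray [23.   2.1] (52, 38) ang rel -89.8 tilt 9.0
(array([-0.4878, -0.1723, -0.0034]), np.float64(85.47589140349682), array([ 6.82892263e-02,  5.28282537e-01, -2.60922293e-02,  1.01728794e+00,
        4.55031302e-04,  1.53653150e+00]))
```

{"fn": "jog_arm", "kwargs": {"targets": [-0.487,-0.172,-0.004,-94.5,-0.487,-0.172,-0.004,-94.5,-0.487,-0.172,-0.004,-94.5,-0.487,-0.172,-0.004,-94.5,-0.487,-0.172,-0.004,-94.5,-0.487,-0.172,-0.004,-94.5,-0.487,-0.172,-0.004,-94.5,-0.487,-0.172,-0.004,-94.5,-0.487,-0.172,-0.004,-94.5,-0.487,-0.172,-0.004,-94.5,-0.487,-0.172,-0.004,-94.5,-0.487,-0.172,-0.004,-94.5,-0.487,-0.172,-0.004,-94.5,-0.487,-0.172,-0.004,-94.5,-0.487,-0.172,-0.004,-94.5,-0.487,-0.172,-0.004,-94.5], "jaw": 0.68}}

```text
time: 32.65
position: [0.4893, -0.3863, 0.1613]
ee_rot: [-0.0, -0.091, 0.996, 0.0]
contact_force: [0.2, 0.1, 0.3]
finger_gap: 0.682
```

```bash
python3 plate.py
```

```text
0.9 [290. 135. 341. 232.] [ 0.4883 -0.389 ] (99, 51) 10.6 [0.0013, -0.002, 0.1444] -0.12846618960054457
[ 0.48919127 -0.38678184  0.16141426] [-0.79  0.53 -0.01  1.03  0.   -0.97]
```

View pics/p_last.png

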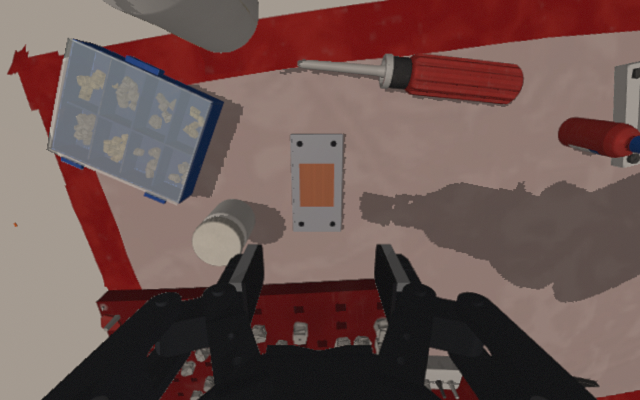

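{"fn": "jog_arm", "kwargs": {"targets": [0.001,-0.002,0.05,0,0.001,-0.002,0.09,0,0.001,-0.002,0.13,0,0.001,-0.002,0.145,0,0.001,-0.002,0.15,0,0.001,-0.002,0.15,0,0.001,-0.002,0.15,0], "jaw": 0.65}}

```text
time: 33.45
position: [0.4887, -0.3899, 0.0121]
ee_rot: [0.0, -0.091, 0.996, -0.0]
contact_force: [0.5, 0.1, -0.0]
finger_gap: 0.652
```

{"fn": "jog_arm", "kwargs": {"targets": [0,0,0,0,0,0,0,0,0,0,0,0,0,0,0,0], "jaw": 0.3}}

```text
time: 33.85
position: [0.4888, -0.3901, 0.0127]
ee_rot: [0.001, -0.091, 0.996, -0.001]
contact_force: [-0.8, 2.3, 6.9]
finger_gap: 0.56
```

{"fn": "jog_arm", "kwargs": {"targets": [0,0,-0.02,0,0,0,-0.06,0,0,0,-0.1,0,0,0,-0.13,0,0,0,-0.13,0,0,0,-0.13,0]}}

```text
time: 34.45
position: [0.4886, -0.39, 0.1421]
ee_rot: [0.001, -0.091, 0.996, -0.001]
contact_force: [-0.5, -0.5, -2.0]
finger_gap: 0.555
```

```bash
python3 place.py 4 0.0015
```

```text
target [0.5939 0.2681] jog [-0.2223, 0.6284, 0.0814] -85.46269144142332 q [-0.79  0.55 -0.03  0.99 -0.   -0.97] pos [ 0.4886 -0.39    0.1421] 0.5548190083584984 [-0.5 -0.5 -2. ]
```

{"fn": "jog_arm", "kwargs": {"targets": [-0.222,0.628,0,94.5,-0.222,0.628,0,94.5,-0.222,0.628,0,94.5,-0.222,0.628,0,94.5,-0.222,0.628,0,94.5,-0.222,0.628,0,94.5,-0.222,0.628,0,94.5,-0.222,0.628,0,94.5,-0.222,0.628,0,94.5,-0.222,0.628,0,94.5,-0.222,0.628,0,94.5,-0.222,0.628,0,94.5,-0.222,0.628,0,94.5,-0.222,0.628,0,94.5,-0.222,0.628,0,94.5,-0.222,0.628,0,94.5,-0.222,0.628,0.05,94.5,-0.222,0.628,0.08,94.5,-0.222,0.628,0.08,94.5,-0.222,0.628,0.08,94.5]}}

```text
time: 36.45
position: [0.5929, 0.2668, 0.0614]
ee_rot: [-0.0, 0.67, 0.742, -0.001]
contact_force: [0.2, -0.4, -0.8]
finger_gap: 0.558
```

```bash
python3 place.py 4 0.0015
```

```text
target [0.5939 0.2681] jog [0.0012, 0.0012, 0.0014] -0.04012171125306452 q [ 0.31  0.67 -0.04  0.86 -0.    1.78] pos [0.5929 0.2668 0.0614] 0.557971918370445 [ 0.2 -0.4 -0.8]
```

{"fn": "jog_arm", "kwargs": {"targets": [0.001,0,0.02,0,0.001,0,0.025,0,0.001,0,0.029,0,0.001,0,0.032,0,0.001,0,0.0345,0,0.001,0,0.0345,0,0.001,0,0.0345,0]}}

```text
time: 37.15
position: [0.5937, 0.2696, 0.0287]
ee_rot: [0.0, 0.67, 0.743, 0.001]
contact_force: [-2.6, 1.7, 5.9]
finger_gap: 0.553
```

{"fn": "jog_arm", "kwargs": {"targets": [0,0,0,0,0,0,0,0,0,0,0,0,0,0,-0.03,0,-0.03,0,-0.08,0,-0.08,0,-0.13,0,-0.12,0,-0.17,0,-0.14,0,-0.2,0,-0.14,0,-0.2,0,-0.14,0,-0.2,0,-0.14,0,-0.2,0], "jaw": 0.7}}

```text
time: 38.25
position: [0.6074, 0.1298, 0.2266]
ee_rot: [-0.0, 0.67, 0.742, 0.0]
contact_force: [-0.3, -0.0, -0.4]
finger_gap: 0.703
```

```bash
python3 chk.py w9
python3 - <<'E'
from h import *
for o in spotter.outline_of("wrist","brush")[:1]: print(o["score"],*rect(cam("wrist"),o["mask"],.01))
E
```

```text
0.96 [295. 160. 341. 191.] world [0.6058 0.1264] tray [-14.7   2.6] (50, 37) ang rel 90.0 tilt 9.9
0.67 [293.  92. 343. 130.] world [0.5997 0.2006] tray [59.8  1.1] (53, 38) ang rel -88.7 tilt 9.2
0.63 [298.   0. 343.  91.] world [0.5925 0.2623] tray [121.9   2. ] (87, 51) ang rel -0.1 tilt 9.8
0.56 [297. 130. 342. 160.] world [0.6022 0.1637] tray [22.8  2.4] (51, 36) ang rel 90.0 tilt 10.3
0.66 [0.43717426 0.26305225] (64, 24) -85.8291745185852
```

View pics/w9.png

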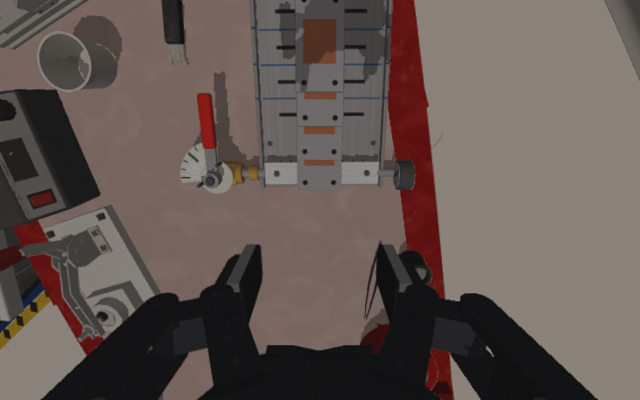

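{"fn": "jog_arm", "kwargs": {"targets": [-0.04,0,-0.04,0,-0.08,0,-0.08,0,-0.08,0,-0.1,0,-0.08,0,-0.1,0,-0.08,0,-0.1,0,-0.08,0,-0.1,0]}}

```text
time: 39.0
position: [0.615, 0.0512, 0.3251]
ee_rot: [-0.001, 0.669, 0.743, -0.001]
contact_force: [-0.6, -0.2, -0.3]
finger_gap: 0.697
```

Run:
```python
from h import *
t=np.load("tray.npy");T=np.array([[np.cos(t[2]),-np.sin(t[2])],[np.sin(t[2]),np.cos(t[2])]])
def run(n,save=None):
  c=snap(n,save); print(n)
  for o in spotter.outline_of(n,"plate_a"):
    if o["score"]>.3:
      C=cloud(c,o["mask"]); X=(C[:,:2]-t[:2])@T*1000
      lo,hi=np.percentile(X[:,0],[1,99]); print(round(o["score"],2),"x",lo.round(1),hi.round(1),"y",np.percentile(X[:,1],[1,99]).round(1),"z at lo/hi",np.median(C[X[:,0]<lo+3,2]*1000).round(1),np.median(C[X[:,0]>hi-3,2]*1000).round(1))
  for o in spotter.outline_of(n,"brush")[:1]: print("brush",o["score"],*rect(c,o["mask"],.01))
run("wrist","w10");run("scene","s2")
```

```text
wrist
0.88 x 77.3 114.2 y [-23.1  25.5] z at lo/hi 26.9 22.3
0.8 x -29.1 6.3 y [-24.   26.9] z at lo/hi 28.0 23.6
0.65 x 6.3 41.0 y [-21.8  26.4] z at lo/hi 28.3 23.0
0.62 x 41.9 77.5 y [-23.7  24.6] z at lo/hi 27.2 22.6
brush 0.42 [0.44036536 0.23792946] (18, 12) 4.4723429679870605
scene
0.67 x 74.8 174.1 y [-22.   26.7] z at lo/hi 27.7 11.7
0.66 x 0.9 44.3 y [-25.6  26.6] z at lo/hi 29.2 21.0
0.65 x 38.0 77.0 y [-24.6  24.6] z at lo/hi 27.5 23.1
0.63 x -31.3 6.7 y [-25.1  26.5] z at lo/hi 27.3 22.1
0.32 x -31.1 263.4 y [-94.8 151.8] z at lo/hi 5.0 6.0
```

View pics/w10.png

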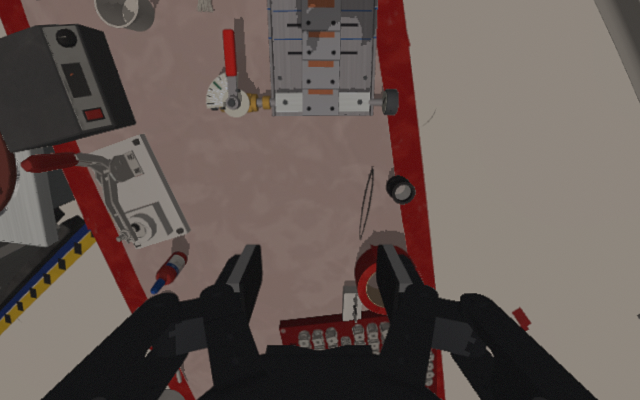

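```bash
cat > lev.py <<'E'
from h import *
s=ctrl.state();p=s["position"];print(p,s["contact_force"])
M=q2R(s["ee_rot"]).as_matrix();a=np.array([.4909,.1162])
def row(th,r,d,z):
    u=np.array([np.cos(np.radians(th)),np.sin(np.radians(th))]);n=np.array([-u[1],u[0]])
    yaw=np.degrees(np.arctan2(M[1,0],M[0,0]))%360
    return np.r_[M.T@(np.r_[a+r*u+d*n,z]-p),yaw-th].round(4).tolist()
E
python3 - <<'E'
from lev import *
print(row(95.9,.065,-.03,.15),row(95.9,.065,-.03,.048))
E
```

```text
[0.61541088 0.05062644 0.32626798] [-0.46234609  0.73714931  0.33162179]
[0.143, -0.0869, 0.1764, 0.0315] [0.143, -0.0868, 0.2784, 0.0315]
```

{"fn": "jog_arm", "kwargs": {"targets": [0.143,-0.087,0.1,0,0.143,-0.087,0.15,0,0.143,-0.087,0.176,0,0.143,-0.087,0.176,0,0.143,-0.087,0.176,0,0.143,-0.087,0.22,0,0.143,-0.087,0.26,0,0.143,-0.087,0.278,0,0.143,-0.087,0.278,0,0.143,-0.087,0.278,0,0.143,-0.087,0.278,0], "jaw": 0}}

```text
time: 40.4
position: [0.5156, 0.1838, 0.0503]
ee_rot: [0.001, 0.67, 0.743, 0.001]
contact_force: [-0.4, -0.4, -0.6]
finger_gap: -0.001
```

Run:
```python
from lev import *
for th in [95.9,102,108,114,120,126,132,137,140]: print(th,row(th,.065,-.018 if th>96 else -.021,.048))
```

```text
[0.5156047  0.18377906 0.0502772 ] [-0.41486518 -0.38425341 -0.5527644 ]
95.9 [0.0003, -0.0105, 0.0023, -0.0004]
102 [0.0019, -0.0205, 0.0022, -6.1004]
108 [0.0026, -0.0276, 0.0022, -12.1004]
114 [0.0027, -0.0346, 0.0022, -18.1004]
120 [0.002, -0.0416, 0.0022, -24.1004]
126 [0.0006, -0.0486, 0.0022, -30.1004]
132 [-0.0016, -0.0553, 0.0021, -36.1004]
137 [-0.0039, -0.0607, 0.0021, -41.1004]
140 [-0.0055, -0.0638, 0.0021, -44.1004]
```

{"fn": "jog_arm", "kwargs": {"targets": [0,-0.01,0.002,0,0.002,-0.02,0.002,-6,0.0025,-0.0275,0.002,-12,0.0025,-0.0345,0.002,-18,0.002,-0.0415,0.002,-24,0.0005,-0.0485,0.002,-30,-0.0015,-0.0555,0.002,-36,-0.004,-0.0605,0.002,-41,-0.004,-0.0605,0.002,-41,-0.004,-0.0605,0.002,-41]}}

```text
time: 41.4
position: [0.4546, 0.1734, 0.0474]
ee_rot: [0.0, 0.369, 0.93, 0.0]
contact_force: [-0.0, 0.3, 0.4]
finger_gap: -0.001
```

```bash
cat > la.py <<'E'
from lev import *
t=np.load("tray.npy"); T=np.array([[np.cos(t[2]),-np.sin(t[2])],[np.sin(t[2]),np.cos(t[2])]])
a=T@[-.013,.118]+t[:2]
d=p[:2]-a; r=np.linalg.norm(d); print("finger pred lever deg",np.degrees(np.arctan2(d[1],d[0])-t[2]+np.arcsin(.018/r)))
for n in ("scene","side","wrist"):
    c=snap(n,"lev_"+n); h=c["rgb"].astype(int); m=(h[...,0]>1.8*h[...,1])&(h[...,0]>1.8*h[...,2])&(h[...,0]>70)
    v,u=np.nonzero(m); G=onz(c,np.c_[u,v],.045)[:,:2]; q=G-a; k=(np.hypot(*q.T)<.1)&(np.hypot(*q.T)>.03); X=G[k]
    if k.sum()<8: print(n,k.sum()); continue
    w=np.linalg.svd(X-X.mean(0))[2][0]; w=w*np.sign(w@(X.mean(0)-a)); e=X.mean(0)-a
    print(n,k.sum(),"by axis",np.degrees(np.arctan2(e[1],e[0])-t[2])%360,"by shape",np.degrees(np.arctan2(w[1],w[0])-t[2])%360,"r",np.hypot(*e))
E
python3 la.py
```

```text
[0.45463296 0.17336695 0.04737156] [-0.00174869  0.26453032  0.40987748]
finger pred lever deg 41.947093235638896
scene 81 by axis 47.38827886029392 by shape 45.88012136594039 r 0.05802503250287192
side 28 by axis 44.74483814541316 by shape 16.347112080796617 r 0.07695245600508335
wrist 1725 by axis 45.26598487000677 by shape 40.94806672804348 r 0.0737468301376505
```

{"fn": "jog_arm", "kwargs": {"targets": [0,0.015,0,0,0,0.03,-0.05,0,-0.05,0.03,-0.1,0,-0.09,0.03,-0.15,0,-0.09,0.03,-0.15,0,-0.09,0.03,-0.15,0,-0.09,0.03,-0.15,0]}}

```text
time: 42.25
position: [0.5409, 0.1336, 0.1966]
ee_rot: [-0.0, 0.368, 0.93, 0.0]
contact_force: [-1.1, 0.7, -0.2]
finger_gap: 0.002
```

```bash
python3 la.py
python3 - <<'E'
import cv2;p=cv2.imread("pics/lev_wrist.png");cv2.imwrite("pics/lw.png",p)
E
```

```text
[0.54091682 0.13355376 0.19663857] [-1.13644065  0.69130116 -0.24636463]
finger pred lever deg -56.92342431227396
scene 75 by axis 48.18120785647388 by shape 45.96592019778418 r 0.058021364793383406
side 88 by axis 44.39991511110024 by shape 46.65069020729138 r 0.06061182203855483
wrist 997 by axis 44.95764715722923 by shape 46.71282080700759 r 0.06147263809120921
```

View pics/lev_wrist.png

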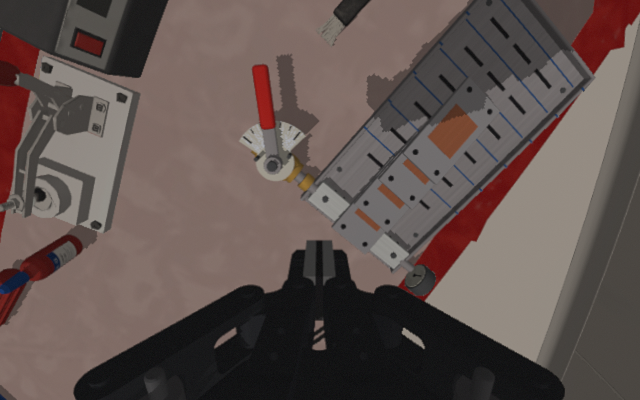

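Run:
```python
from h import *
t=np.load("tray.npy");T=np.array([[np.cos(t[2]),-np.sin(t[2])],[np.sin(t[2]),np.cos(t[2])]])
for n in ("wrist","scene"):
  c=snap(n)
  for o in spotter.outline_of(n,"plate_a"):
    if o["score"]>.3:
      C=cloud(c,o["mask"]); X=(C[:,:2]-t[:2])@T*1000; print(n,round(o["score"],2),"x",np.percentile(X[:,0],[1,99]).round(1),"y",np.percentile(X[:,1],[1,99]).round(1))
  for o in spotter.outline_of(n,"brush")[:1]: x=rect(c,o["mask"],.01);print("brush",o["score"],*x,"tray",T.T@(x[0]-t[:2]))
ctrl.close_job()
```

```text
wrist 0.91 x [42.2 76.8] y [-23.5  25.9]
wrist 0.74 x [ 6.2 89.7] y [-22.5  26.9]
wrist 0.65 x [ 77.7 174.9] y [-23.5  26.6]
wrist 0.58 x [-29.3  45.5] y [-22.3  27.1]
brush 0.87 [0.4381376 0.2565108] (53, 20) -84.14792203903198 tray [0.1319193  0.15611188]
scene 0.84 x [ 75.7 172.8] y [-35.9  26.1]
scene 0.46 x [ 39.8 118.5] y [-24.9  26.1]
scene 0.42 x [ 3.7 42.6] y [-22.   25.7]
brush 0.55 [0.43689716 0.31005835] (169, 22) -87.39982199668884 tray [0.1853135  0.15187658]
the job is handed in; nothing more can be done
```

I handed the job in at about 43 s on the robot's clock, with every step done; the hand-in gives no verdict.

I pushed the valve shut to its stop, then laid the brush on the bench between the tray and the robot. All four plates I found went into places 1 to 4. Last, I pushed the lever to half open.

| Check | Measured | Wanted |
|---|---|---|
| Upper ends of plates 1–4 (tray x) | −29, 6, 42, 77 mm | about −28, 7, 42, 77 mm |
| Lower edge of plate 4 | 173–175 mm | 175 mm |
| Plates' middles off the tray's middle line | about 2 mm | within 12 mm (whole position) |
| Slope of the plates | 9–10.3° | 9.7° |
| Lever angle | 44–48° | 45° ± 5.7° |
| Brush distance from the tray's middle line | about 152 mm | over 87 mm |

- **Lever angle:** the cameras and methods differed by a few degrees, and the spread is within the tolerance.
- **Brush:** I measured it on the bench with a full view. In the last close pictures only part of it was in view.
- **Plate masks:** in the last wrist and scene pictures a few outlines took in neighbouring plates. For those plates I relied on the upper edges measured just before the valve was opened.
- **Other things on the bench:** I saw no sign of contact with the bottle, jar, loupe or tweezers, but I did not measure their positions again at the end.

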